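# Hand-crank the vial rack into the sampler dock

### The job

The vial-rack loader has lost power: take the hand crank from its holder, fit it fully down on the loader's square shaft end, and wind it clockwise (seen from above) by its handle for several turns, never letting it ride off the shaft, until the vial rack is fully home against the dock's stops. Feel for the square and for the stop and never force either; then let go, leaving the crank on the shaft and the other things on the bench where they stand.

Things in the scene. Friction and masses are not known exactly. Their poses are not given: they have to be found in the camera images.
- loader: Fixed rack loader: aluminium bed 140 x 440 mm, 14 mm thick; white gear housing (110 x 90 mm, flat top 60 mm above the bench); white dock (160 x 100 mm, 124 mm high) at the other end. Origin on the bench under the shaft axis; the bed runs along the loader's own -y to the dock, whose near face is 285 mm from the shaft.
- seat (a point): On the shaft axis at the flat top of the gear housing, 60 mm above the bench; axes as the loader's, NOT turning with the shaft. From here a steel shaft end 14 mm square stands up 20 mm (its top 2 mm are 11.5 mm square). The square's angle varies, follows no axis of the loader and is not measured: a socket set lightly on it at the wrong angle stays up; at the right one (every 90 degrees, about 7 either way) it drops over.
- crank: Loose steel hand crank, 0.3 kg. Origin mid hub underside, z up, x along its arm. Hub 32 mm square, 30 mm high, with a square socket 15.8 mm wide, 24 mm deep, open downward, sides along x and y, its mouth flared to 18.8 mm over the lowest 3 mm. Arm 16 mm wide, 10 mm thick, 30 to 40 mm above the underside, out to x = 76 mm. Fully fitted, the underside lies flat on the gear housing.
- socket (a point): Middle of the mouth of the crank's socket, at the hub's underside; axes as the crank's. At the start it is 8 mm above the bench, over a round post 11 mm thick and 14 mm high.
- head (a point): Centre of the crank's square grip head (20 x 20 mm, 40 mm high), straight above the socket, 60 mm above the underside; axes as the crank's, the sides along x and y.
- grip (a point): Centre of the crank's handle: a black upright sleeve, 22 mm thick, 45 mm high (42 to 87 mm above the hub's underside), that spins freely on its pin, 65 mm from the socket's axis.
- holder: Fixed grey crank holder: base plate 125 x 50 mm, 8 mm thick, a round post in the socket and a 38 mm high rest under the arm's end. Origin on the bench under the post, x towards the rest.
- rack (a point): Middle of the black vial rack (110 x 70 mm, amber vials up to 69 mm above the bench), 46 mm above the bench. It slides only along the loader's -y: one clockwise turn of the shaft brings it 40 mm nearer the dock, so nearly 3 turns are needed. The shaft is stiff (0.15 N m, 2.5 N at the crank's handle) and stays where it is left.
- home (a point): Where rack lies when the rack is fully home against the two rubber stops of the dock. The hard stop comes within 0.5 mm past it: there the crank turns no further and the force on the handle rises steeply over its usual 2 to 3 N; more than some 25 N there is forcing it.
- bottle: Bystander: amber bottle, 68 mm thick, 150 mm high. Origin under its middle.
- beaker: Bystander: clear open beaker, 64 mm wide, 70 mm high. Origin under its middle.
- tipbox: Bystander: empty grey open box 90 x 60 mm, 45 mm high. Origin under its middle.

How it is judged:
By the outcome, as a careful person would: the job done as asked, in the order asked, and still so for the second after the job is handed in, with the robot touching nothing.
It also fails if it takes over 72 s, if anything falls off the work surface, if the arm or the gripper's body presses on something with over 40 N, if the wrist force passes 120 N, or if a joint passes its speed limit or range.

### The arm

A 6-joint arm with a two-finger parallel gripper is mounted at the origin on the work surface. World frame = base frame: x ahead of the robot, y to its left, z up, the work surface at z = 0. Lengths are in m, angles in rad, forces in N, time in s.
With the tool pointing down it reaches from about 0.35 to 0.85 m from the base axis. Payload 8.1 kg.
Tool frame: the origin (TCP) lies between the finger pads; the fingertips stand nose_length ahead of it and the grasp point (between the pads) lies 2 mm behind it (nose_length is the distance from the TCP to the fingertips, in m); z points along the fingers, x is the direction in which the jaws open and shut, and the axes are right-handed (so a half turn about z gives the same grasp; the last joint's range is limited). The gripper opens to 93 mm and grips with 3 to 60 N. Pads are 15 mm wide; open, the fingers measure 128 mm over their backs; the gripper's body (75 mm by 188 mm) begins 65 mm behind the grasp point.
Start: joints at [1.038, 0.13, 1.488, -0, 1.523, -0.085], TCP at [0.26, 0.541, 0.236] pointing down, gripper open.
Joint ranges: [-2.96, 2.96], [-0.89, 2.26], [0.02, 2.5], [-1.34, 4.48], [0, 2.73], [-2.66, 2.66]. Speed limits (rad/s): [2.39, 2.39, 2.79, 3.14, 3.14, 3.14].

### API

Orientations are given as a rotation vector (axis times angle).
In Python, from plant import * gives the robot as it stands.
- The arm moves only by the tool carry_out, never from a script. Its argument "steps" is a list of rows, each an object with "xyz": the shift along the world's x, y, z in cm, a list of three; "rot": the turn, a rotation vector about the world's x, y, z in degrees, a list of three. In form: [{"xyz": [tx, ty, tz], "rot": [rx, ry, rz]}, ...]. A call has 1 to 10 rows; each row is the pose to reach, as a shift and turn from the pose commanded when the call began; what a row does not reach only later rows make up. A row lasts 1/10 s, in which the tool goes at most 50 mm and 8.59 degrees, less where a joint would pass 70% of its speed; a pose out of reach is approached as far as the arm can. A call with a gripper value outside its range is refused whole. "grip" is the opening, from 0 (shut) to 1 (fully open), set as the call begins (left out, the last holds). The fingers move at their own pace and stop on an object; "force" is the grip in N (left out, the last holds). Time passes only in rows, so rows that repeat a pose let the fingers close. It gives the time, the measured TCP pose, the force and the opening at its end, in the units of the state.
- read_state(): the state, without advancing time (a new reading comes with each control period).
- read_camera(name): name is "scene" or "side" or "wrist"; returns the picture (420x560x3 uint8, red, green, blue); there is no depth.
- calibration(name): a dict with "fov_y" (degrees; the focal length in pixels is half the picture's height over the tangent of half this angle, whatever the lens; pixels are square), "cx", "cy" (the principal point, pixels), "xyz" and "attitude" of the camera in the world. Camera axes: x right, y down, z forward; pixel columns grow to the right and rows downward; lengths in m; the calibration is good to about 2 mm. The wrist camera is an equidistant fisheye: a pixel r from the principal point sees the ray r / f radians off the axis. A picture is of the moment at which its call begins: read the wrist's pose just before it. calibration takes no time and is no camera call; for the wrist camera it gives the pose at the moment of the call.
- close_job(): hands the job in, once; it reports no verdict.
The state is a dict: "t": time; "q": joint angles; "dq": joint speeds; "joint_torque": joint torques, N m; "tool_pos": TCP position; "orientation": TCP orientation; "force": force on the tool from outside, world axes, zero at the start; "wrist_torque": the same for the moment, N m; "opening": finger opening in m.
Only numpy, scipy, OpenCV 4.12 (cv2) and the standard library are available. Lean on these libraries where they do the work, as an engineer would, in place of code of your own. Each camera call takes 0.05 s, during which the arm holds its last target.

## Working session

There is one attempt and no reset: what is moved stays moved. The work goes in short steps, Python scripts to look and compute and a tool call to move; the robot and the scene stay as the last step left them, time stands still between calls to the robot, and variables do not carry over. Pictures are saved under pics/ and viewed, and the job is handed in when it is done.

Besides the shell and the picture viewer there is one more tool, called after "Call:" as a command line: name --argument value ..., lists and objects as JSON in quotes. carry_out: Moves the arm, as the interface text tells. Its arguments: {"type":"object","properties":{"steps":{"type":"array","items":{"type":"object","properties":{"xyz":{"type":"array","items":{"type":"number"}},"rot":{"type":"array","items":{"type":"number"}}}}},"grip":{"type":"number"},"force":{"type":"number"}},"required":["steps"]}

```bash
ls; mkdir -p pics; python3 - <<'E'
from plant import *
import cv2
s=read_state()
for k,v in s.items(): print(k,v)
for n in ("scene","side","wrist"):
    print(n,calibration(n)); im=read_camera(n); cv2.imwrite(f"pics/{n}0.png",im[:,:,::-1])
try: print(nose_length)
except Exception as e: print(e)
E
```

```text
pics
t 0.0
q [ 1.03758255e+00  1.31134511e-01  1.48928915e+00 -3.27322868e-06
  1.52300581e+00 -8.54028851e-02]
dq [ 7.67260561e-04  2.66741665e-05 -1.04919618e-03 -7.96254847e-04
 -1.65571030e-04  8.20070279e-04]
joint_torque [-1.49090461e-03 -5.59872794e+01 -4.91737068e+01  7.65833328e-02
  3.62774951e-02 -1.57952327e-04]
tool_pos [0.2595001  0.54037507 0.23459793]
orientation [ 2.65852041e+00  1.67229189e+00 -2.56136049e-03]
force [-0.6430297  -0.60180797 -0.3344212 ]
wrist_torque [-0.01001224  0.01069328  0.01033023]
opening 0.09339485938967369
scene {'fov_y': 56.1395470901301, 'cx': 277.11901517462735, 'cy': 212.32483541442153, 'xyz': array([1.17577317, 0.13067937, 0.62148623]), 'attitude': array([-1.53099434, -1.95099673,  0.8716562 ])}
side {'fov_y': 52.44185820056799, 'cx': 287.73742267068207, 'cy': 211.12497120907395, 'xyz': array([ 0.0584989 , -0.4953003 ,  0.77929809]), 'attitude': array([-2.20392012,  0.90496565, -0.40528859])}
wrist {'fov_y': 65.70646984690485, 'cx': 285.40659421006796, 'cy': 208.6643606006588, 'xyz': array([0.19173616, 0.57220174, 0.38460584]), 'attitude': array([2.45534537, 1.54357515, 0.21020257])}
0.017
```

View pics/scene0.png

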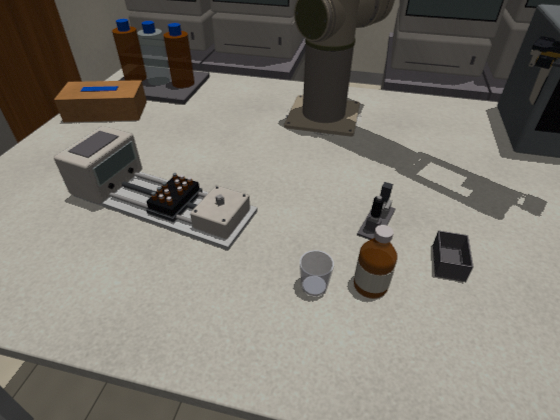

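View pics/side0.png

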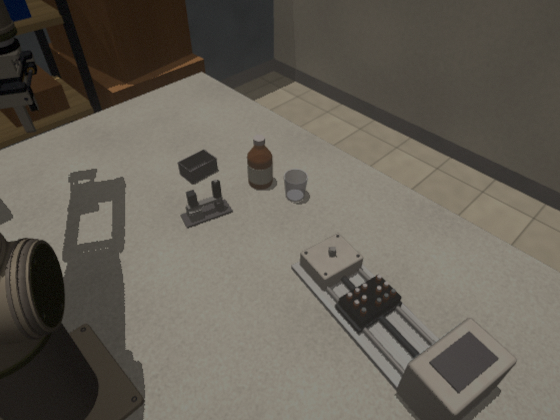

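View pics/wrist0.png

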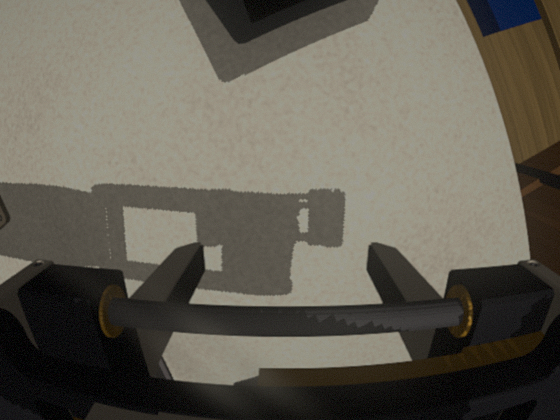

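The scene view shows the crank at about (378,208), the gear housing at (221,208), the rack at (174,195) and the dock at (100,165). The side view shows the crank at (206,203) and the shaft at (333,252). I'll enlarge both next.

```bash
cat > h.py <<'E'
import numpy as np, cv2
from scipy.spatial.transform import Rotation as R
from plant import *
def cam(n,c=None):
    c=c or calibration(n); f=210/np.tan(np.radians(c['fov_y']/2)); return c,f,R.from_rotvec(c['attitude']).as_matrix()
def ray(n,u,v,c=None):
    c,f,A=cam(n,c); x=(u-c['cx'])/f; y=(v-c['cy'])/f
    if n=='wrist':
        r=np.hypot(x,y); d=np.array([np.sin(r)*x/max(r,1e-9),np.sin(r)*y/max(r,1e-9),np.cos(r)])
    else: d=np.array([x,y,1.]); d/=np.linalg.norm(d)
    return c['xyz'],A@d
def onz(n,u,v,z,c=None):
    o,d=ray(n,u,v,c); return o+d*(z-o[2])/d[2]
def tri(obs):
    M=np.zeros((3,3));b=np.zeros(3);P=[]
    for n,u,v,*c in obs:
        o,d=ray(n,u,v,*c); K=np.eye(3)-np.outer(d,d); M+=K;b+=K@o;P.append((o,d))
    p=np.linalg.solve(M,b); return p,[np.linalg.norm(np.cross(p-o,d)) for o,d in P]
def proj(n,p,c=None):
    c,f,A=cam(n,c); q=A.T@(np.asarray(p)-c['xyz'])
    if n=='wrist':
        r=np.hypot(q[0],q[1]); th=np.arctan2(r,q[2]); return c['cx']+f*th*q[0]/r, c['cy']+f*th*q[1]/r
    return c['cx']+f*q[0]/q[2], c['cy']+f*q[1]/q[2]
def crop(src,dst,u0,v0,u1,v1,k):
    im=cv2.imread(src)[v0:v1,u0:u1]; cv2.imwrite(dst,cv2.resize(im,None,fx=k,fy=k,interpolation=cv2.INTER_CUBIC))
E
python3 - <<'E'
from h import *
crop('pics/scene0.png','pics/sc_crank.png',340,160,440,235,8)
crop('pics/side0.png','pics/si_crank.png',165,165,245,230,9)
crop('pics/scene0.png','pics/sc_load.png',140,165,265,245,6)
crop('pics/side0.png','pics/si_load.png',280,220,410,335,5)
E
```

```text
(no output)
```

View pics/sc_crank.png

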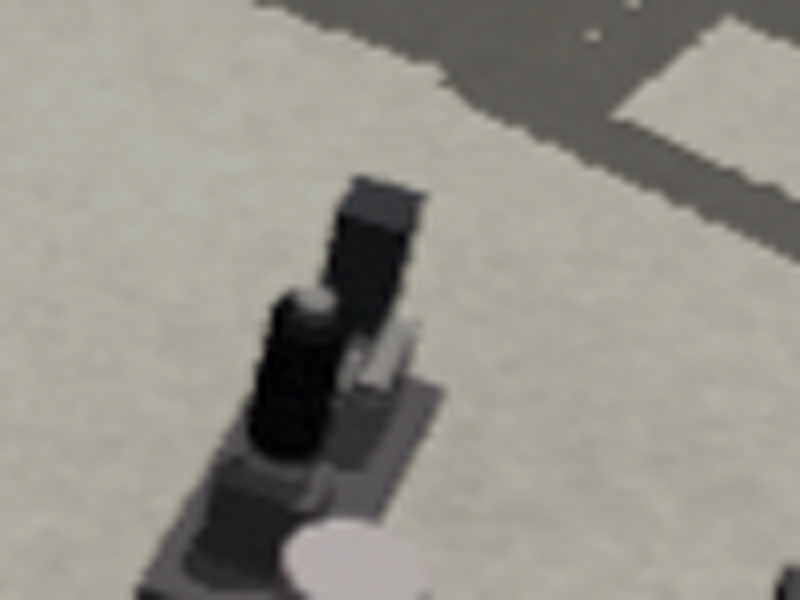

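View pics/si_crank.png

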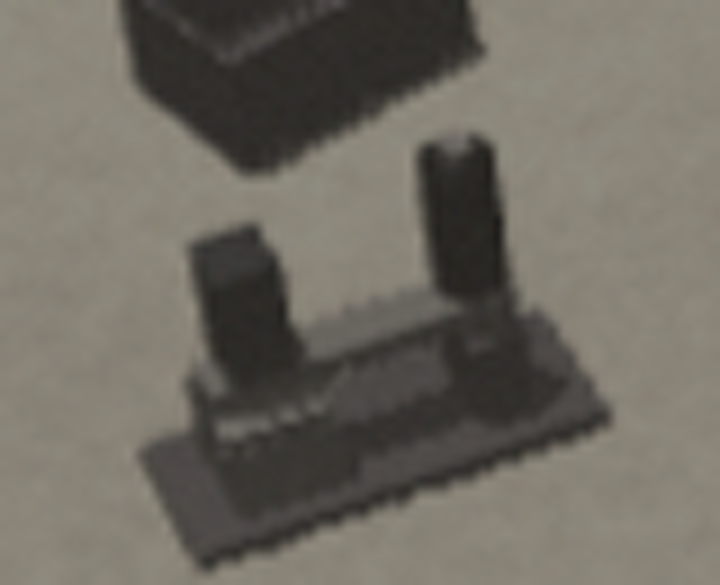

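View pics/sc_load.png

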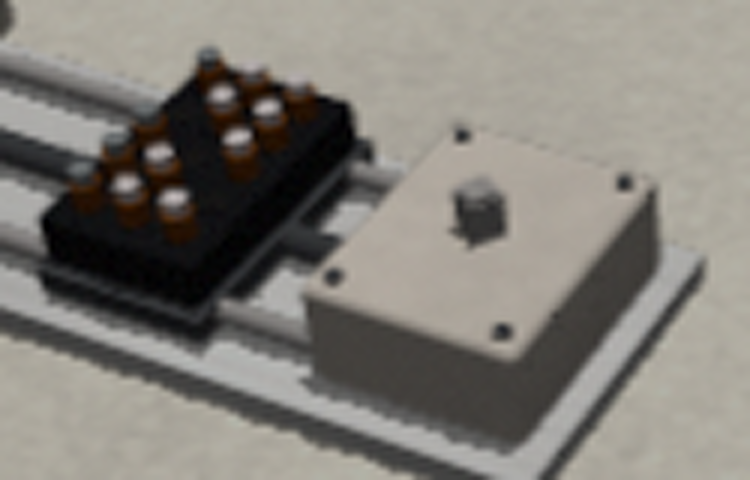

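View pics/si_load.png

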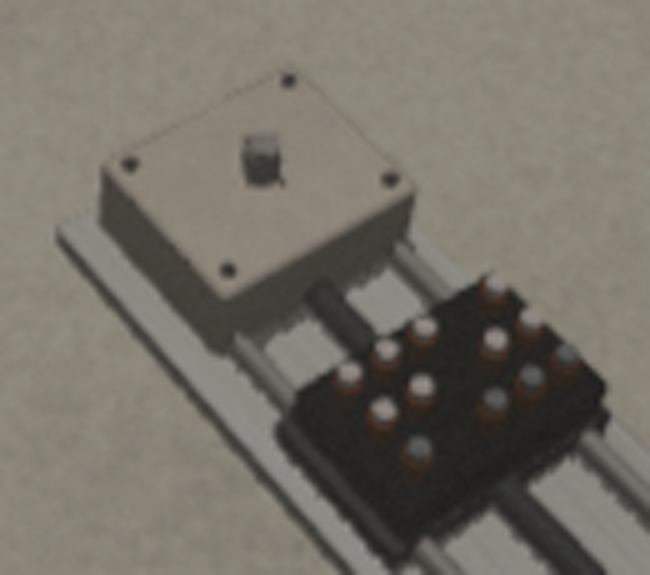

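```bash
python3 - <<'E'
from h import *
sc=lambda x,y,u,v,k:(u+x/k,v+y/k)
C=lambda x,y:sc(x-.5*7,y-.5*7,340,160,8); 
def S(n,x,y):
    if n=='sc': return ('scene',)+(140+(x-2.5)/6,165+(y-2.5)/6)
    if n=='si': return ('side',280+(x-2)/5,220+(y-2)/5)
    if n=='cs': return ('scene',340+(x-3.5)/8,160+(y-3.5)/8)
    if n=='ci': return ('side',165+(x-4)/9,165+(y-4)/9)
def both(nm,a,b,z):
    A=S(*a);B=S(*b); t,e=tri([A,B]); pa=onz(*A,z);pb=onz(*B,z)
    print(nm,'tri',t.round(4),np.round(e,4),'sc',pa[:2].round(4),'si',pb[:2].round(4)); return (pa+pb)/2
h=both('head',('cs',382,203),('ci',230,243),.088)
g=both('grip',('cs',312,302),('ci',458,145),.095)
d=g-h;print('crank dist',np.linalg.norm(d[:2]),np.degrees(np.arctan2(d[1],d[0])))
# screws: back-y+... 
a=both('s1',('sc',462,135),('si',228,270),.06)
b=both('s2',('sc',334,276),('si',391,179),.06)
c=both('s3',('sc',625,182),('si',130,164),.06)
e=both('s4',('sc',502,331),('si',289,80),.06)
s=both('shaft',('sc',482,187),('si',261,143),.08)
print((a+b+c+e)/4)
for v in (a-c,b-e,b-a,e-c): print(np.linalg.norm(v[:2]),np.degrees(np.arctan2(v[1],v[0])))
E
```

```text
head tri [0.4466 0.2058 0.0875] [0.0001 0.0001] sc [0.4475 0.2056] si [0.4463 0.2054]
grip tri [0.5091 0.187  0.0976] [0.001 0.001] sc [0.5047 0.1881] si [0.5109 0.1883]
crank dist 0.06331510949271085 -15.849973517617125
s1 tri [ 0.5124 -0.1733  0.06  ] [0.0004 0.0004] sc [ 0.5121 -0.173 ] si [ 0.5125 -0.1736]
s2 tri [ 0.6007 -0.1899  0.0599] [0.0009 0.0009] sc [ 0.6004 -0.1891] si [ 0.6011 -0.1908]
s3 tri [ 0.525  -0.1043  0.06  ] [0.0008 0.0008] sc [ 0.5244 -0.1037] si [ 0.5253 -0.1051]
s4 tri [ 0.6137 -0.1212  0.06  ] [0.0004 0.0004] sc [ 0.6135 -0.1209] si [ 0.6139 -0.1216]
shaft tri [ 0.562  -0.146   0.0789] [0.0009 0.0009] sc [ 0.5627 -0.1446] si [ 0.5615 -0.1474]
[ 0.56290699 -0.14721853  0.06      ]
0.07002184142279107 -100.29437202412043
0.06985389259018135 -100.67076021922009
0.08996101911195512 -10.635465417396388
0.09042105530179424 -10.741109298057411
```

```bash
python3 - <<'E'
from h import *
print('bottle',tri([('scene',384.5,233),('side',259.5,139)]), onz('scene',374,280,0),onz('side',260,180,0))
print('beaker rim',tri([('scene',316,264),('side',296,178)]))
print('tip',tri([('scene',453,240),('side',198,161)]))
for n,u,v in (('scene',452,255),('side',199,170)): print(onz(n,u,v,0.02))
s=read_state(); print(s['tool_pos'],R.from_rotvec(s['orientation']).as_matrix().round(3))
h=np.array([.447,.2055])
import math
crop('pics/scene0.png','pics/sc_shaft.png',205,185,240,212,22)
crop('pics/side0.png','pics/si_shaft.png',320,240,348,262,28)
E
```

```text
bottle (array([0.66372733, 0.19577618, 0.14288825]), [np.float64(0.002230001256446145), np.float64(0.002230001256446112)]) [0.64864209 0.20252144 0.        ] [0.66569498 0.19890948 0.        ]
beaker rim (array([0.69030664, 0.08665526, 0.06204702]), [np.float64(0.0019212579395471655), np.float64(0.0019212579395471508)])
tip (array([0.55751706, 0.33947131, 0.05185307]), [np.float64(0.006366665632332214), np.float64(0.006366665632332291)])
[0.56186    0.35184174 0.02      ]
[0.55601055 0.3314389  0.02      ]
[0.25955289 0.54051429 0.23483386] [[ 0.433  0.901 -0.001]
 [ 0.901 -0.433 -0.001]
 [-0.001 -0.    -1.   ]]
```

View pics/sc_shaft.png

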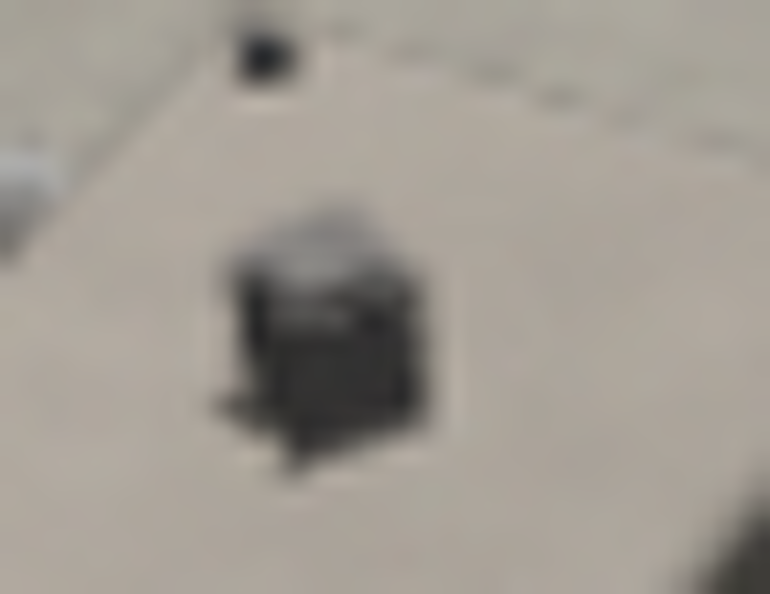

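View pics/si_shaft.png

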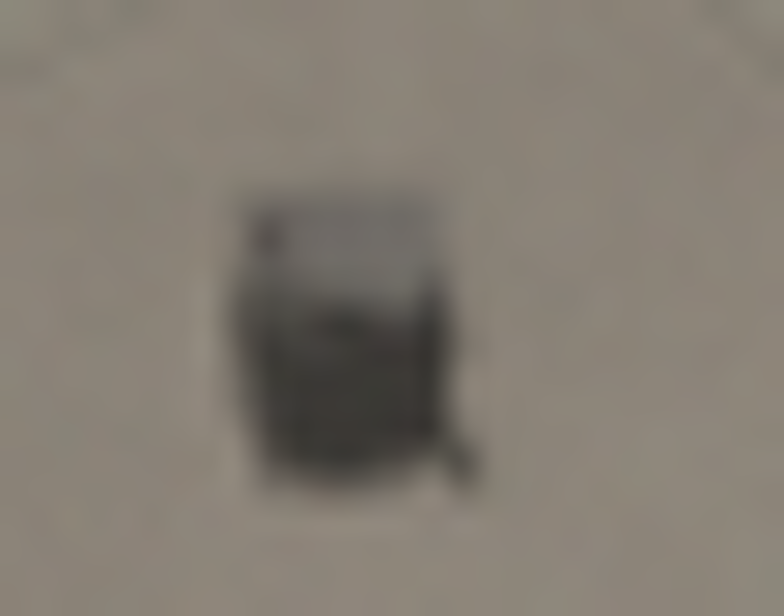

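Call:
carry_out --steps '[{"xyz": [3, -4, 0], "rot": [0, 0, 2]}, {"xyz": [6, -8, 0], "rot": [0, 0, 4]}, {"xyz": [9, -12.5, 0], "rot": [0, 0, 6]}, {"xyz": [11, -17, 0], "rot": [0, 0, 8]}, {"xyz": [13, -21.5, 0], "rot": [0, 0, 10]}, {"xyz": [15, -26, 0], "rot": [0, 0, 10]}, {"xyz": [17, -30, 0], "rot": [0, 0, 10]}, {"xyz": [18.7, -33.5, 0], "rot": [0, 0, 10]}, {"xyz": [18.7, -33.5, 0], "rot": [0, 0, 10]}]'

```text
t: 1.05
tool_pos: [0.4483, 0.2019, 0.2355]
orientation: [2.507, 1.891, -0.001]
force: [0.6, -0.3, -0.2]
opening: 0.0931
```

```bash
python3 - <<'E'
from h import *
c=calibration('wrist'); s=read_state(); im=read_camera('wrist'); cv2.imwrite('pics/w1.png',im[:,:,::-1])
import pickle; pickle.dump(c,open('w1.pkl','wb'))
print(s['t'],s['tool_pos'],s['force'])
for p in ([.447,.2055,.088],[.508,.188,.095],[.447,.2055,.048]): print(proj('wrist',p,c))
E
```

```text
1.05 [0.44834673 0.20190368 0.23548672] [ 0.63002977 -0.26131354 -0.15206751]
(np.float64(290.35209860142766), np.float64(197.2893592417092))
(np.float64(290.11947787485656), np.float64(261.89196541078826))
(np.float64(289.8703179511432), np.float64(188.3087495182487))
```

View pics/w1.png

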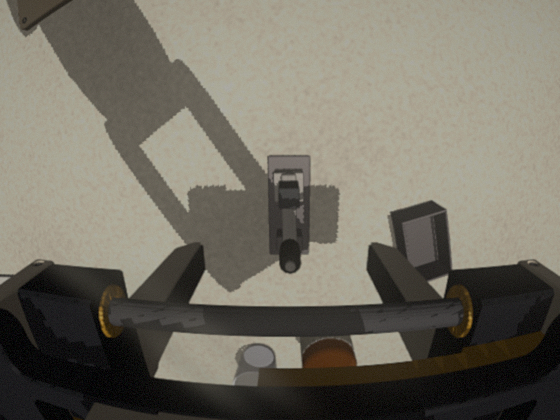

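```bash
python3 - <<'E'
from h import *
crop('pics/w1.png','pics/w1c.png',250,145,330,285,4)
E
python3 - <<'E'
import cv2
im=cv2.imread('pics/w1.png')[150:280,250:330]
cv2.imwrite('pics/w1c.png',cv2.resize(im,None,fx=4.5,fy=4.5,interpolation=cv2.INTER_CUBIC))
E
```

```text
(no output)
```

View pics/w1c.png

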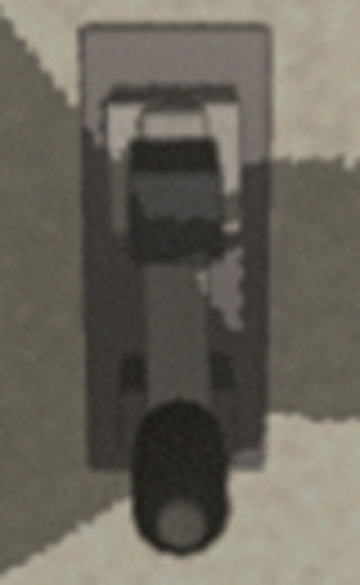

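```bash
python3 - <<'E'
from h import *
import pickle; c=pickle.load(open('w1.pkl','rb'))
P=lambda x,y,z: onz('wrist',250+(x-2)/4.5,150+(y-2)/4.5,z,c)
h=P(176.5,214,.088); g=P(180,522,.098); print(h,g)
cs=[P(*q,.008) for q in ((80,28),(270,28),(265,465),(90,465))]
for q in cs: print(q)
d=(cs[2]+cs[3]-cs[0]-cs[1])/2; print(np.linalg.norm(d),np.degrees(np.arctan2(d[1],d[0])))
d=g-h; print(np.linalg.norm(d),np.degrees(np.arctan2(d[1],d[0])))
s=read_state(); M=R.from_rotvec(s['orientation']).as_matrix(); print(s['tool_pos'],M.round(4),np.degrees(np.arctan2(M[1,0],M[0,0])))
E
```

```text
[0.44642663 0.20412243 0.088     ] [0.51030599 0.18674516 0.098     ]
[0.41084188 0.1889774  0.008     ]
[0.42432794 0.23624404 0.008     ]
[0.54196331 0.20356357 0.008     ]
[0.52841032 0.15632615 0.008     ]
0.12205436177792627 -15.523509008951219
0.066951794204818 -15.21807327210013
[0.44743981 0.20393319 0.23543531] [[ 2.739e-01  9.618e-01 -3.000e-04]
 [ 9.618e-01 -2.739e-01 -2.000e-04]
 [-3.000e-04 -2.000e-04 -1.000e+00]] 74.10238119448182
```

Call:
carry_out --steps '[{"xyz": [-0.1, 0.1, -3], "rot": [0, 0, 0.5]}, {"xyz": [-0.1, 0.1, -7], "rot": [0, 0, 0.5]}, {"xyz": [-0.1, 0.1, -11], "rot": [0, 0, 0.5]}, {"xyz": [-0.1, 0.1, -14], "rot": [0, 0, 0.5]}, {"xyz": [-0.1, 0.1, -16], "rot": [0, 0, 0.5]}, {"xyz": [-0.1, 0.1, -16.5], "rot": [0, 0, 0.5]}, {"xyz": [-0.1, 0.1, -16.5], "rot": [0, 0, 0.5]}]'

```text
t: 1.8
tool_pos: [0.4447, 0.2076, 0.07]
orientation: [-2.493, -1.91, 0.003]
force: [0.0, -0.2, 0.2]
opening: 0.0929
```

Call:
carry_out --steps '[{"xyz": [0, 0, 0], "rot": [0, 0, 0]}, {"xyz": [0, 0, 0], "rot": [0, 0, 0]}, {"xyz": [0, 0, 0], "rot": [0, 0, 0]}, {"xyz": [0, 0, 0], "rot": [0, 0, 0]}, {"xyz": [0, 0, 0], "rot": [0, 0, 0]}, {"xyz": [0, 0, 0], "rot": [0, 0, 0]}]' --grip 0 --force 35

```text
t: 2.4
tool_pos: [0.4459, 0.2068, 0.0708]
orientation: [2.495, 1.909, 0.0]
force: [-0.4, 0.7, 0.2]
opening: 0.0496
```

Call:
carry_out --steps '[{"xyz": [0, 0, 0], "rot": [0, 0, 0]}, {"xyz": [0, 0, 0], "rot": [0, 0, 0]}, {"xyz": [0, 0, 0], "rot": [0, 0, 0]}, {"xyz": [0, 0, 0], "rot": [0, 0, 0]}, {"xyz": [0, 0, 0], "rot": [0, 0, 0]}, {"xyz": [0, 0, 0], "rot": [0, 0, 0]}]'

```text
t: 3.0
tool_pos: [0.4457, 0.2068, 0.0705]
orientation: [-2.495, -1.909, 0.0]
force: [0.1, 0.2, -0.8]
opening: 0.0199
```

```bash
python3 - <<'E'
from h import *
s=read_state(); print(s['t'],s['tool_pos'],s['force'],s['wrist_torque'],s['opening'])
c=calibration('wrist'); im=read_camera('wrist'); cv2.imwrite('pics/w2.png',im[:,:,::-1])
E
```

```text
3.0 [0.44568875 0.20679827 0.07051811] [ 0.1158685   0.17783142 -0.82331917] [-0.02839519 -0.04911672 -0.06955592] 0.0198872315065747
```

View pics/w2.png

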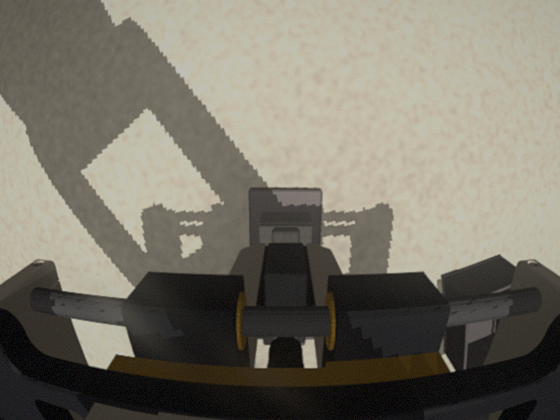

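Call:
carry_out --steps '[{"xyz": [0, 0, 0.5], "rot": [0, 0, 0]}, {"xyz": [0, 0, 1.5], "rot": [0, 0, 0]}, {"xyz": [0, 0, 4], "rot": [0, 0, 0]}, {"xyz": [0, 0, 8], "rot": [0, 0, 0]}, {"xyz": [0, 0, 12], "rot": [0, 0, 0]}, {"xyz": [0.5, -1, 15], "rot": [0, 0, 0]}, {"xyz": [2, -4, 17], "rot": [0, 0, 0]}, {"xyz": [4, -8, 17.5], "rot": [0, 0, 0]}, {"xyz": [6, -12, 17.5], "rot": [0, 0, 0]}, {"xyz": [8, -16, 17.5], "rot": [0, 0, 0]}]'

```text
t: 4.05
tool_pos: [0.5264, 0.0454, 0.2471]
orientation: [2.494, 1.909, 0.002]
force: [1.5, 0.2, -3.9]
opening: 0.0196
```

Call:
carry_out --steps '[{"xyz": [2, -4, 0], "rot": [0, 0, 0]}, {"xyz": [4, -8, 0], "rot": [0, 0, 0]}, {"xyz": [6, -12, 0], "rot": [0, 0, 0]}, {"xyz": [8, -16, 0], "rot": [0, 0, 0]}, {"xyz": [9, -19, 0], "rot": [0, 0, 0]}, {"xyz": [9.5, -21, 0], "rot": [0, 0, 0]}, {"xyz": [9.5, -21, 0], "rot": [0, 0, 0]}, {"xyz": [9.5, -21, 0], "rot": [0, 0, 0]}]'

```text
t: 4.85
tool_pos: [0.6205, -0.1632, 0.2458]
orientation: [-2.495, -1.907, 0.0]
force: [0.4, -0.4, -2.7]
opening: 0.02
```

```bash
python3 - <<'E'
from h import *
s=read_state(); print(s['t'],s['tool_pos'],s['force'],s['wrist_torque'],s['opening'])
c=calibration('wrist'); im=read_camera('wrist'); cv2.imwrite('pics/w3.png',im[:,:,::-1])
import pickle; pickle.dump((c,s),open('w3.pkl','wb'))
print(proj('wrist',[.5625,-.1465,.08],c))
E
```

```text
4.85 [ 0.62054004 -0.16321691  0.24575038] [ 0.41394099 -0.38367261 -2.71826951] [ 0.04519347  0.06250499 -0.00709188] 0.019955310388178195
(np.float64(287.6216966381743), np.float64(134.53949990391578))
```

View pics/w3.png

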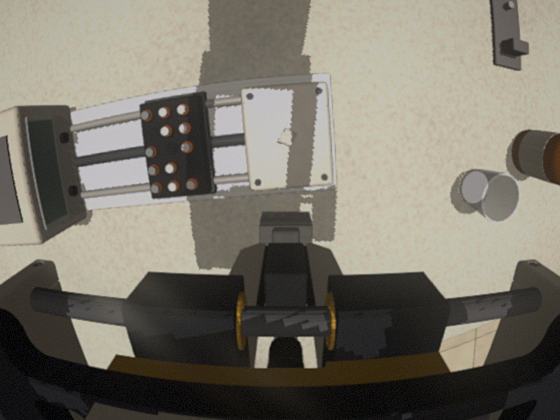

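```bash
python3 - <<'E'
from h import *
crop('pics/w3.png','pics/w3s.png',270,120,302,152,18)
crop('pics/w3.png','pics/w3h.png',225,195,350,310,6)
E
```

```text
(no output)
```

View pics/w3s.png

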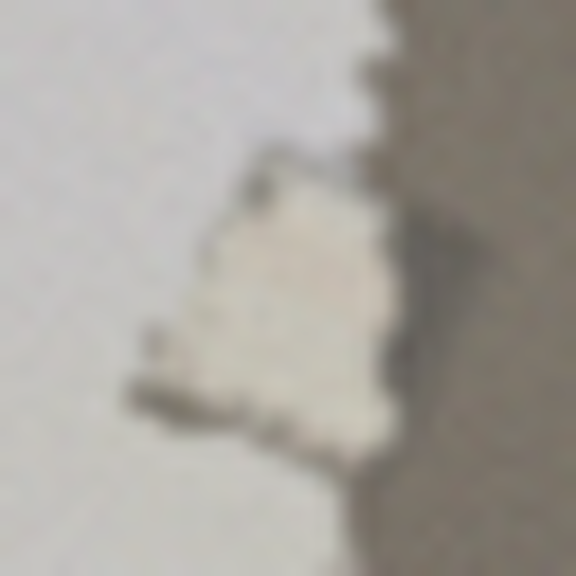

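View pics/w3h.png

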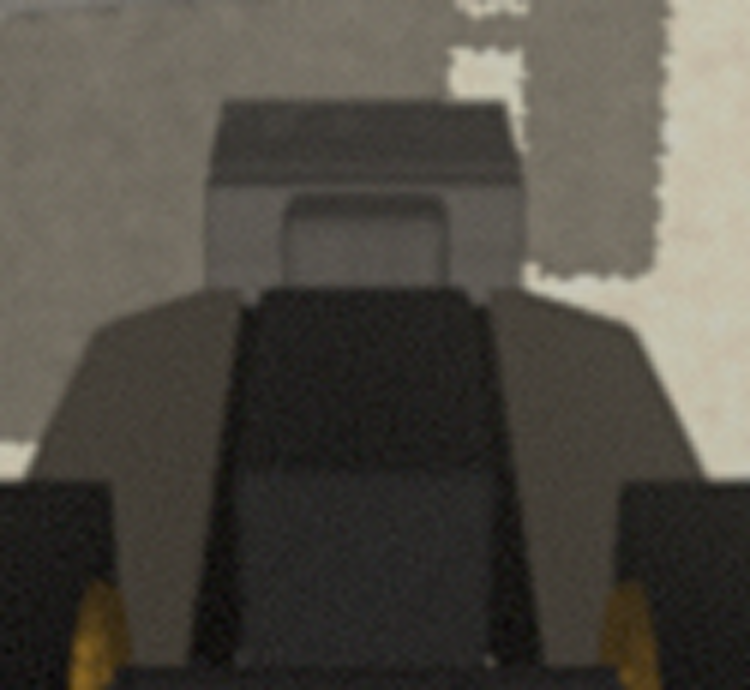

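```bash
python3 - <<'E'
from h import *
import pickle; c,s=pickle.load(open('w3.pkl','rb'))
print(c['xyz'])
P=lambda x,y,z: onz('wrist',270+(x-8.5)/18,120+(y-8.5)/18,z,c)
q=[P(*p,.078) for p in ((265,160),(130,395),(350,470),(480,245))]
print(np.mean(q,0))
for i in range(4):
    d=q[(i+1)%4]-q[i]; print(np.linalg.norm(d),np.degrees(np.arctan2(d[1],d[0])))
# overlay models
im=cv2.imread('pics/w3.png')[115:157,265:307]; k=9
outs=[]
def sq(img,n,cam,u0,v0,k,th,cx,cy):
    for hw,z in ((.007,.060),(.007,.078),(.00575,.078),(.00575,.080)):
        a=np.radians(th)+np.pi/4+np.arange(4)*np.pi/2
        pts=[proj(n,[cx+hw*2**.5*np.cos(t),cy+hw*2**.5*np.sin(t),z],cam) for t in a]
        pts=np.array([[(u-u0+.5)*k,(v-v0+.5)*k] for u,v in pts]).astype(np.int32)
        cv2.polylines(img,[pts],True,(0,0,255) if z!=.06 else (255,0,0),1)
sc=cv2.imread('pics/scene0.png')[183:213,205:240]; si=cv2.imread('pics/side0.png')[238:264,318:350]
rows=[]
for th in (20,35,50,65):
    a=cv2.resize(im,None,fx=5,fy=5,interpolation=2); sq(a,'wrist',c,265,115,5,th,.562,-.1465)
    b=cv2.resize(sc,None,fx=6,fy=6,interpolation=2); sq(b,'scene',None,205,183,6,th,.562,-.1465)
    d=cv2.resize(si,None,fx=6,fy=6,interpolation=2); sq(d,'side',None,318,238,6,th,.562,-.1465)
    H=210; rows.append(np.vstack([cv2.resize(x,(195,195)) for x in (a,b,d)]))
cv2.imwrite('pics/fit.png',np.hstack(rows))
E
```

```text
[ 0.54787881 -0.14466609  0.39570538]
[ 0.56479621 -0.14820063  0.078     ]
0.01470934024211796 -45.01486405441909
0.012580362457747353 55.68783800688006
0.014130759779524358 135.1139542017308
0.012454404284357068 -126.90148474309615
```

View pics/fit.png

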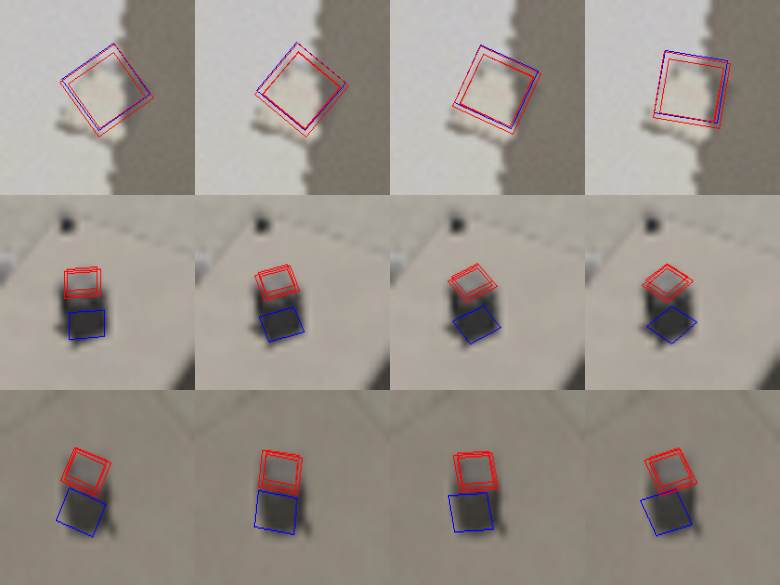

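```bash
python3 - <<'E'
from h import *
import pickle; c,s=pickle.load(open('w3.pkl','rb'))
M=R.from_rotvec(s['orientation']).as_matrix(); t=s['tool_pos']
u=t[2]-.0625
P=lambda x,y,z: M.T@(onz('wrist',225+(x-2.5)/6,195+(y-2.5)/6,z,c)-t)
for n,x,y,z in (('hubtopL',207,184,u+.03),('hubtopR',524,184,u+.03),('hubbotL',222,102,u),('hubbotR',503,102,u),('headL',240,470,u+.08),('headR',492,470,u+.08),('headbotL',262,292,u+.04),('headbotR',468,292,u+.04)): print(n,P(x,y,z).round(4))
print(np.degrees(np.arctan2(M[1,0],M[0,0])))
E
```

```text
hubtopL [-0.0169 -0.0135  0.0325]
hubtopR [ 0.0145 -0.0134  0.0325]
hubbotL [-0.0175 -0.0131  0.0625]
hubbotR [ 0.0144 -0.0131  0.0625]
headL [-0.0107 -0.0074 -0.0175]
headR [ 0.0084 -0.0074 -0.0175]
headbotL [-0.0111 -0.006   0.0225]
headbotR [ 0.0085 -0.006   0.0225]
74.78683452117119
```

Call:
carry_out --steps '[{"xyz": [-1, 0.3, -1], "rot": [0, 0, -5]}, {"xyz": [-3, 0.9, -3], "rot": [0, 0, -11]}, {"xyz": [-4.5, 1.3, -5], "rot": [0, 0, -17]}, {"xyz": [-5.5, 1.6, -7], "rot": [0, 0, -22]}, {"xyz": [-5.8, 1.7, -8.5], "rot": [0, 0, -25]}, {"xyz": [-5.8, 1.7, -9.3], "rot": [0, 0, -25]}, {"xyz": [-5.8, 1.7, -9.3], "rot": [0, 0, -25]}, {"xyz": [-5.8, 1.7, -9.3], "rot": [0, 0, -25]}]'

```text
t: 5.7
tool_pos: [0.5634, -0.1458, 0.1536]
orientation: [2.847, 1.326, 0.001]
force: [-0.1, 0.3, -3.6]
opening: 0.02
```

```bash
python3 - <<'E'
from h import *
s=read_state(); print(s['t'],s['tool_pos'],s['force'],s['wrist_torque'],s['q'])
M=R.from_rotvec(s['orientation']).as_matrix();print(np.degrees(np.arctan2(M[1,0],M[0,0])))
for n in('scene','side'):
    im=read_camera(n); cv2.imwrite(f'pics/{n}4.png',im[:,:,::-1])
crop('pics/scene4.png','pics/scene4c.png',185,140,275,225,8)
crop('pics/side4.png','pics/side4c.png',290,195,380,280,8)
a=cv2.imread('pics/scene4c.png');b=cv2.imread('pics/side4c.png');cv2.imwrite('pics/c4.png',cv2.resize(np.hstack([a,b]),None,fx=.55,fy=.55))
E
```

```text
5.7 [ 0.56339684 -0.14582199  0.15360832] [-0.14325554  0.25603562 -3.58666936] [ 0.00506308  0.05019116 -0.03311543] [-3.41405091e-01  1.33185667e-01  1.63676273e+00  7.30312314e-05
  1.37049383e+00 -1.21338648e+00]
49.96003731085181
```

View pics/c4.png

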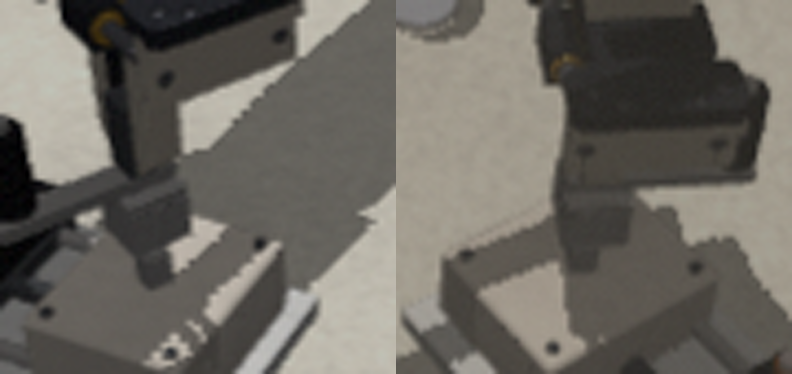

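```bash
cat >> h.py <<'E'
def box(img,n,u0,v0,k,cx,cy,th,hw,zs,col):
    a=np.radians(th)+np.pi/4+np.arange(4)*np.pi/2; L=[]
    for z in zs:
        pts=[proj(n,[cx+hw*2**.5*np.cos(t),cy+hw*2**.5*np.sin(t),z]) for t in a]
        pts=np.array([[(u-u0+.5)*k,(v-v0+.5)*k] for u,v in pts]).astype(np.int32); L.append(pts)
        cv2.polylines(img,[pts],True,col,1)
    for p,q in zip(*L): cv2.line(img,tuple(map(int,p)),tuple(map(int,q)),col,1)
E
python3 - <<'E'
from h import *
out=[]
for n,u0,v0 in (('scene',200,170),('side',318,222)):
    im=cv2.imread(f'pics/{n}4.png')[v0:v0+40,u0:u0+40]; k=9
    a=cv2.resize(im,None,fx=k,fy=k,interpolation=2)
    b=a.copy()
    d=np.array([np.cos(np.radians(-40)),np.sin(np.radians(-40))])*.0012
    box(b,n,u0,v0,k,.5634+d[0],-.1458+d[1],-40,.016,(.091,.121),(0,255,0))
    box(b,n,u0,v0,k,.5625,-.1468,-40,.007,(.060,.078),(0,0,255))
    out.append(np.vstack([a,b]))
o=np.hstack(out);o=cv2.convertScaleAbs(o,alpha=1.5);print(o.shape);cv2.imwrite('pics/f4.png',cv2.resize(o,None,fx=.83,fy=.83))
E
```

```text
(720, 720, 3)
```

View pics/f4.png

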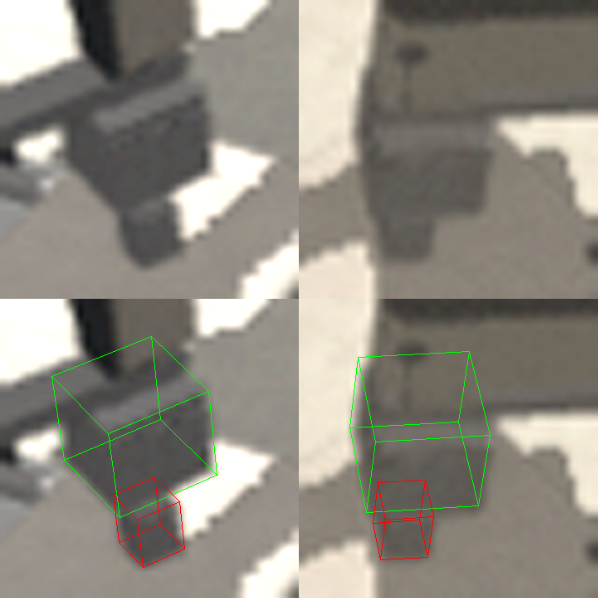

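Call:
carry_out --steps '[{"xyz": [-0.15, 0.03, -0.3], "rot": [0, 0, 0]}, {"xyz": [-0.15, 0.03, -0.6], "rot": [0, 0, 0]}, {"xyz": [-0.15, 0.03, -0.8], "rot": [0, 0, 0]}, {"xyz": [-0.15, 0.03, -1.0], "rot": [0, 0, 0]}, {"xyz": [-0.15, 0.03, -1.1], "rot": [0, 0, 0]}, {"xyz": [-0.15, 0.03, -1.2], "rot": [0, 0, 0]}, {"xyz": [-0.15, 0.03, -1.3], "rot": [0, 0, 0]}]'

```text
t: 6.5
tool_pos: [0.5615, -0.1458, 0.1398]
orientation: [2.849, 1.324, 0.001]
force: [0.4, 0.8, -2.5]
opening: 0.0199
```

Call:
carry_out --steps '[{"xyz": [0, 0, -0.1], "rot": [0, 0, 0]}, {"xyz": [0, 0, -0.2], "rot": [0, 0, 0]}, {"xyz": [0, 0, -0.3], "rot": [0, 0, 0]}, {"xyz": [0, 0, -0.4], "rot": [0, 0, 0]}]'

```text
t: 6.9
tool_pos: [0.5624, -0.1456, 0.1368]
orientation: [2.848, 1.324, 0.004]
force: [2.4, 4.7, -2.4]
opening: 0.02
```

Call:
carry_out --steps '[{"xyz": [0.04, 0.08, 0], "rot": [0, 0, 0]}, {"xyz": [0.04, 0.08, -0.1], "rot": [0, 0, 0]}, {"xyz": [0.04, 0.08, -0.2], "rot": [0, 0, 0]}]'

```text
t: 7.2
tool_pos: [0.5623, -0.1449, 0.1338]
orientation: [2.849, 1.324, 0.002]
force: [4.3, 3.3, -0.8]
opening: 0.0198
```

```bash
python3 - <<'E'
from h import *
s=read_state(); print(s['t'],s['tool_pos'],s['force'],s['wrist_torque'])
E
```

```text
7.2 [ 0.56225841 -0.14488286  0.1337971 ] [ 4.30225443  3.29909745 -0.80694268] [ 0.72165396 -1.03636791 -0.04496428]
```

Call:
carry_out --steps '[{"xyz": [0.06, 0.05, 0], "rot": [0, 0, 0]}, {"xyz": [0.06, 0.05, -0.15], "rot": [0, 0, 0]}, {"xyz": [0.06, 0.05, -0.3], "rot": [0, 0, 0]}, {"xyz": [0.06, 0.05, -0.45], "rot": [0, 0, 0]}]'

```text
t: 7.6
tool_pos: [0.5624, -0.1447, 0.129]
orientation: [2.849, 1.324, 0.0]
force: [3.7, 1.4, -1.3]
opening: 0.0201
```

```bash
python3 - <<'E'
from h import *
s=read_state(); print(s['t'],s['tool_pos'],s['force'],s['wrist_torque'])
E
```

```text
7.6 [ 0.5623878  -0.14470896  0.12904297] [ 3.70249898  1.37984482 -1.27181729] [ 0.19181671 -0.83517332  0.01192148]
```

Underside is near 0.066 and still moving freely. I'll go down the remaining few mm in small steps.

Call:
carry_out --steps '[{"xyz": [0.05, 0.02, -0.1], "rot": [0, 0, 0]}, {"xyz": [0.05, 0.02, -0.2], "rot": [0, 0, 0]}, {"xyz": [0.05, 0.02, -0.3], "rot": [0, 0, 0]}, {"xyz": [0.05, 0.02, -0.4], "rot": [0, 0, 0]}, {"xyz": [0.05, 0.02, -0.5], "rot": [0, 0, 0]}]'

```text
t: 8.1
tool_pos: [0.5626, -0.1446, 0.1239]
orientation: [2.849, 1.324, -0.001]
force: [2.4, -2.7, -2.0]
opening: 0.0198
```

Call:
carry_out --steps '[{"xyz": [0, 0, -0.05], "rot": [0, 0, 0]}, {"xyz": [0, 0, -0.1], "rot": [0, 0, 0]}, {"xyz": [0, 0, -0.1], "rot": [0, 0, 0]}]'

```text
t: 8.4
tool_pos: [0.5626, -0.1444, 0.123]
orientation: [2.849, 1.324, -0.001]
force: [2.2, -2.2, -3.0]
opening: 0.0199
```

Call:
carry_out --steps '[{"xyz": [0, 0, -0.05], "rot": [0, 0, 0]}, {"xyz": [0, 0, -0.1], "rot": [0, 0, 0]}, {"xyz": [0, 0, -0.1], "rot": [0, 0, 0]}]'

```text
t: 8.7
tool_pos: [0.5628, -0.1444, 0.1225]
orientation: [2.849, 1.324, 0.0]
force: [-0.2, -1.0, 1.3]
opening: 0.0195
```

Call:
carry_out --steps '[{"xyz": [0, 0, 0], "rot": [0, 0, 0]}, {"xyz": [0, 0, 0], "rot": [0, 0, 0]}, {"xyz": [0, 0, 0], "rot": [0, 0, 0]}, {"xyz": [0, 0, 0], "rot": [0, 0, 0]}, {"xyz": [0, 0, 0.5], "rot": [0, 0, 0]}, {"xyz": [0, 0, 2], "rot": [0, 0, 0]}, {"xyz": [0, 0, 4], "rot": [0, 0, 0]}, {"xyz": [0, 0, 8], "rot": [0, 0, 0]}, {"xyz": [0, 0, 10], "rot": [0, 0, 0]}, {"xyz": [0, 0, 10], "rot": [0, 0, 0]}]' --grip 0.65

```text
t: 9.7
tool_pos: [0.5652, -0.1452, 0.2283]
orientation: [2.843, 1.321, 0.01]
force: [-0.0, -0.6, 1.2]
opening: 0.0605
```

```bash
python3 - <<'E'
from h import *
import pickle
s=read_state(); print(s['t'],s['tool_pos'],s['force'],s['opening'])
c=calibration('wrist')
for n in('wrist','scene','side'):
    im=read_camera(n); cv2.imwrite(f'pics/{n}5.png',im[:,:,::-1])
pickle.dump((c,s),open('w5.pkl','wb'))
crop('pics/scene5.png','pics/a.png',180,150,265,235,5)
crop('pics/side5.png','pics/b.png',285,200,370,285,5)
a=cv2.imread('pics/a.png');b=cv2.imread('pics/b.png');cv2.imwrite('pics/c5.png',np.hstack([a,b])[:,:800])
E
```

```text
9.7 [ 0.56521769 -0.14516739  0.2282602 ] [-0.01864722 -0.55751228  1.22491423] 0.06051851309296034
```

View pics/wrist5.png

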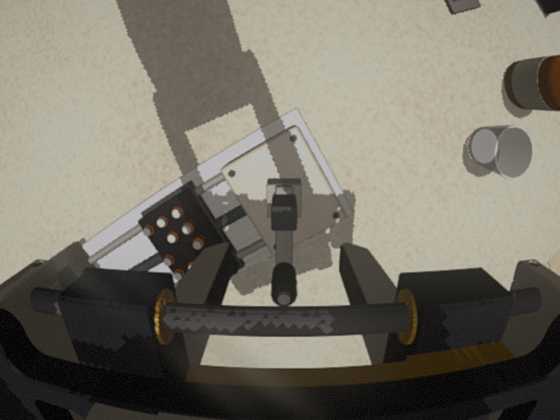

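View pics/c5.png

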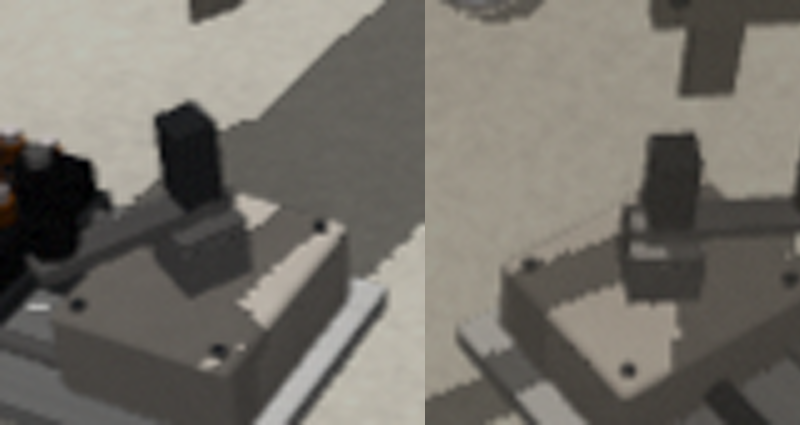

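The crank sits flat on the housing in both views. The next step is to locate the handle.

```bash
python3 - <<'E'
from h import *
for p in ([.6135,-.1885,.147],[.5635,-.1465,.14]): print(proj('scene',p),proj('side',p))
crop('pics/scene5.png','pics/a.png',160,155,230,225,6)
crop('pics/side5.png','pics/b.png',320,190,390,260,6)
a=cv2.imread('pics/a.png');b=cv2.imread('pics/b.png');cv2.imwrite('pics/c5b.png',cv2.convertScaleAbs(np.hstack([a,b])[:,:],alpha=2)[:,:800])
E
```

```text
(np.float64(186.98774465128707), np.float64(181.95615772998616)) (np.float64(366.311461658251), np.float64(224.50857735727658))
(np.float64(216.19287283040532), np.float64(173.33779010607998)) (np.float64(334.7526337957798), np.float64(228.46094912737672))
```

View pics/c5b.png

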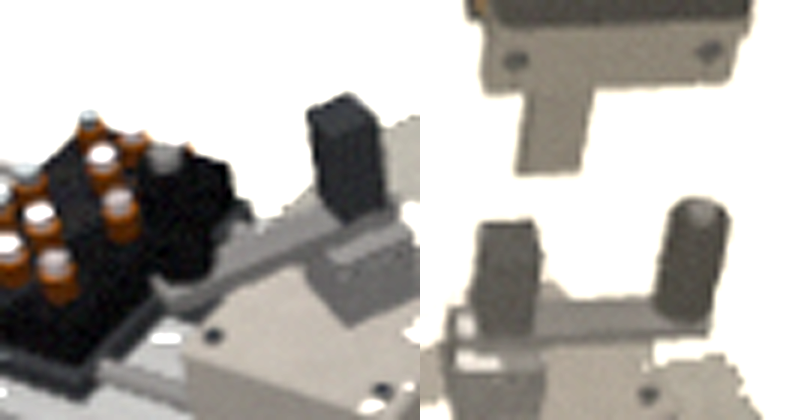

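```bash
python3 - <<'E'
from h import *
import pickle
print(tri([('scene',187.1,180.8),('side',366.6,224.6)]),onz('scene',187.1,180.8,.148),onz('side',366.6,224.6,.148))
print(tri([('scene',216.8,172.9),('side',334.2,227.4)]),onz('scene',216.8,172.9,.14),onz('side',334.2,227.4,.14))
c,s=pickle.load(open('w5.pkl','rb'))
print(proj('wrist',[.6135,-.188,.148],c),proj('wrist',[.5632,-.1465,.14],c), s['q'])
crop('pics/wrist5.png','pics/w5c.png',240,165,330,315,4)
E
```

```text
(array([ 0.61206396, -0.18929482,  0.14854332]), [np.float64(0.0006089530716109283), np.float64(0.0006089530716108495)]) [ 0.61112323 -0.18912781  0.148     ] [ 0.61284212 -0.18956104  0.148     ]
(array([ 0.56374628, -0.14476664,  0.14162852]), [np.float64(0.00013969568029752416), np.float64(0.00013969568029762776)]) [ 0.56175441 -0.14581553  0.14      ] [ 0.56498162 -0.14374103  0.14      ]
(np.float64(284.50241124613734), np.float64(295.05968524953624)) (np.float64(283.4088340983976), np.float64(216.23907634794284)) [-3.39263814e-01  8.11106873e-02  1.55444398e+00  2.12176510e-05
  1.49729320e+00 -1.20922281e+00]
```

View pics/w5c.png

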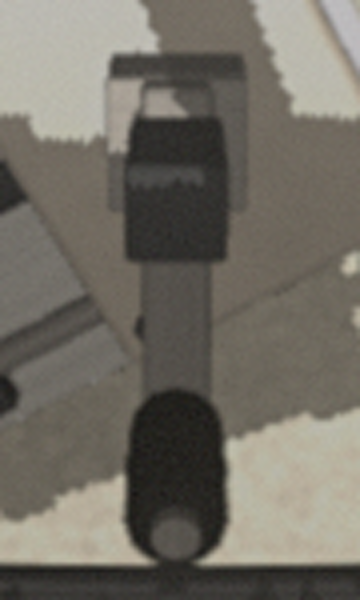

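Call:
carry_out --steps '[{"xyz": [1.5, -1.5, -1], "rot": [0, 0, 0]}, {"xyz": [3.5, -3.3, -2], "rot": [0, 0, 0]}, {"xyz": [4.7, -4.4, -3], "rot": [0, 0, 0]}, {"xyz": [4.7, -4.4, -5], "rot": [0, 0, 0]}, {"xyz": [4.7, -4.4, -7], "rot": [0, 0, 0]}, {"xyz": [4.7, -4.4, -9], "rot": [0, 0, 0]}, {"xyz": [4.7, -4.4, -10], "rot": [0, 0, 0]}, {"xyz": [4.7, -4.4, -10], "rot": [0, 0, 0]}]'

```text
t: 10.65
tool_pos: [0.6077, -0.1876, 0.1188]
orientation: [-2.845, -1.322, 0.006]
force: [-1.1, 0.5, 0.0]
opening: 0.0606
```

Call:
carry_out --steps '[{"xyz": [0, 0, 0], "rot": [0, 0, 0]}, {"xyz": [0, 0, 0], "rot": [0, 0, 0]}, {"xyz": [0, 0, 0], "rot": [0, 0, 0]}, {"xyz": [0, 0, 0], "rot": [0, 0, 0]}, {"xyz": [0, 0, 0], "rot": [0, 0, 0]}, {"xyz": [0, 0, 0], "rot": [0, 0, 0]}, {"xyz": [0, 0, 0], "rot": [0, 0, 0]}]' --grip 0 --force 20

```text
t: 11.35
tool_pos: [0.61, -0.1885, 0.1225]
orientation: [2.849, 1.324, 0.001]
force: [0.7, -0.2, 1.7]
opening: 0.0216
```

```bash
python3 - <<'E'
from h import *
s=read_state(); print(s['t'],s['tool_pos'],s['force'],s['opening'],s['q'])
c=calibration('wrist')
im=read_camera('wrist'); cv2.imwrite('pics/w6.png',im[:,:,::-1])
E
```

```text
11.35 [ 0.61003721 -0.1884569   0.1225168 ] [ 0.72207082 -0.2416199   1.70147418] 0.021577156789516196 [-3.79912265e-01  3.07324524e-01  1.49498141e+00  1.76706595e-05
  1.33854118e+00 -1.24979434e+00]
```

View pics/w6.png

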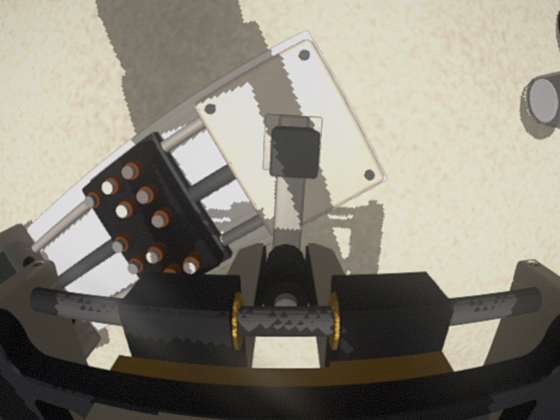

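```bash
cat > tab.py <<'E'
import numpy as np,sys,json
def tab(p0,step,n=10,r=6.5):
    a=np.radians(p0-step*np.arange(1,n+1)); b=np.radians(p0)
    print(p0,json.dumps([{"xyz":[round(r*(np.cos(x)-np.cos(b)),2),round(r*(np.sin(x)-np.sin(b)),2),0],"rot":[0,0,0]} for x in a]))
E
python3 -c "
from tab import *
tab(-40,6)
for p in(-100,-220,-340):tab(p,12)"
```

```text
-40 [{"xyz": [-0.46, -0.5, 0], "rot": [0, 0, 0]}, {"xyz": [-0.98, -0.94, 0], "rot": [0, 0, 0]}, {"xyz": [-1.53, -1.33, 0], "rot": [0, 0, 0]}, {"xyz": [-2.13, -1.66, 0], "rot": [0, 0, 0]}, {"xyz": [-2.76, -1.93, 0], "rot": [0, 0, 0]}, {"xyz": [-3.41, -2.13, 0], "rot": [0, 0, 0]}, {"xyz": [-4.07, -2.26, 0], "rot": [0, 0, 0]}, {"xyz": [-4.75, -2.32, 0], "rot": [0, 0, 0]}, {"xyz": [-5.43, -2.31, 0], "rot": [0, 0, 0]}, {"xyz": [-6.11, -2.22, 0], "rot": [0, 0, 0]}]
-100 [{"xyz": [-1.31, 0.37, 0], "rot": [0, 0, 0]}, {"xyz": [-2.51, 1.01, 0], "rot": [0, 0, 0]}, {"xyz": [-3.55, 1.89, 0], "rot": [0, 0, 0]}, {"xyz": [-4.38, 2.96, 0], "rot": [0, 0, 0]}, {"xyz": [-4.98, 4.18, 0], "rot": [0, 0, 0]}, {"xyz": [-5.31, 5.5, 0], "rot": [0, 0, 0]}, {"xyz": [-5.36, 6.85, 0], "rot": [0, 0, 0]}, {"xyz": [-5.12, 8.19, 0], "rot": [0, 0, 0]}, {"xyz": [-4.61, 9.45, 0], "rot": [0, 0, 0]}, {"xyz": [-3.85, 10.58, 0], "rot": [0, 0, 0]}]
-220 [{"xyz": [0.98, 0.94, 0], "rot": [0, 0, 0]}, {"xyz": [2.13, 1.66, 0], "rot": [0, 0, 0]}, {"xyz": [3.41, 2.13, 0], "rot": [0, 0, 0]}, {"xyz": [4.75, 2.32, 0], "rot": [0, 0, 0]}, {"xyz": [6.11, 2.22, 0], "rot": [0, 0, 0]}, {"xyz": [7.41, 1.85, 0], "rot": [0, 0, 0]}, {"xyz": [8.61, 1.21, 0], "rot": [0, 0, 0]}, {"xyz": [9.65, 0.34, 0], "rot": [0, 0, 0]}, {"xyz": [10.49, -0.73, 0], "rot": [0, 0, 0]}, {"xyz": [11.09, -1.95, 0], "rot": [0, 0, 0]}]
-340 [{"xyz": [0.33, -1.32, 0], "rot": [0, 0, 0]}, {"xyz": [0.38, -2.68, 0], "rot": [0, 0, 0]}, {"xyz": [0.14, -4.01, 0], "rot": [0, 0, 0]}, {"xyz": [-0.37, -5.27, 0], "rot": [0, 0, 0]}, {"xyz": [-1.13, -6.4, 0], "rot": [0, 0, 0]}, {"xyz": [-2.11, -7.35, 0], "rot": [0, 0, 0]}, {"xyz": [-3.26, -8.07, 0], "rot": [0, 0, 0]}, {"xyz": [-4.54, -8.53, 0], "rot": [0, 0, 0]}, {"xyz": [-5.88, -8.72, 0], "rot": [0, 0, 0]}, {"xyz": [-7.24, -8.62, 0], "rot": [0, 0, 0]}]
```

Call:
carry_out --steps '[{"xyz": [-0.46, -0.5, 0], "rot": [0, 0, 0]}, {"xyz": [-0.98, -0.94, 0], "rot": [0, 0, 0]}, {"xyz": [-1.53, -1.33, 0], "rot": [0, 0, 0]}, {"xyz": [-2.13, -1.66, 0], "rot": [0, 0, 0]}]'

```text
t: 11.8
tool_pos: [0.588, -0.2048, 0.1222]
orientation: [-2.848, -1.323, -0.001]
force: [1.6, 4.7, 2.7]
opening: 0.0217
```

```bash
python3 - <<'E'
from h import *
s=read_state(); print(s['t'],s['tool_pos'],s['force'],s['wrist_torque'],s['opening'],s['q'])
im=read_camera('wrist'); cv2.imwrite('pics/w7.png',im[:,:,::-1])
E
```

```text
11.8 [ 0.58802701 -0.20480916  0.12219076] [1.57679612 4.65652989 2.65991654] [ 1.08566384 -0.41013098  0.03771771] 0.021662281342743925 [-4.18077019e-01  2.67979291e-01  1.54281597e+00  1.06240295e-03
  1.33105652e+00 -1.28815415e+00]
```

View pics/w7.png

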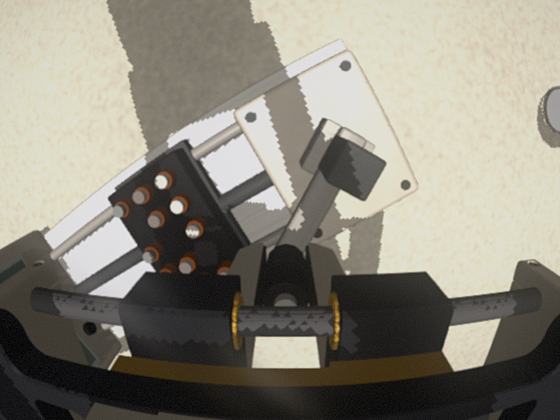

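```bash
python3 -c "
from tab import *
tab(-64,9)
for p in(-154,-274,-394):tab(p,12)"
```

```text
-64 [{"xyz": [-0.95, -0.37, 0], "rot": [0, 0, 0]}, {"xyz": [-1.94, -0.59, 0], "rot": [0, 0, 0]}, {"xyz": [-2.96, -0.66, 0], "rot": [0, 0, 0]}, {"xyz": [-3.98, -0.56, 0], "rot": [0, 0, 0]}, {"xyz": [-4.97, -0.3, 0], "rot": [0, 0, 0]}, {"xyz": [-5.9, 0.1, 0], "rot": [0, 0, 0]}, {"xyz": [-6.76, 0.65, 0], "rot": [0, 0, 0]}, {"xyz": [-7.53, 1.33, 0], "rot": [0, 0, 0]}, {"xyz": [-8.17, 2.11, 0], "rot": [0, 0, 0]}, {"xyz": [-8.69, 2.99, 0], "rot": [0, 0, 0]}]
-154 [{"xyz": [-0.46, 1.28, 0], "rot": [0, 0, 0]}, {"xyz": [-0.65, 2.62, 0], "rot": [0, 0, 0]}, {"xyz": [-0.56, 3.98, 0], "rot": [0, 0, 0]}, {"xyz": [-0.18, 5.28, 0], "rot": [0, 0, 0]}, {"xyz": [0.45, 6.48, 0], "rot": [0, 0, 0]}, {"xyz": [1.33, 7.53, 0], "rot": [0, 0, 0]}, {"xyz": [2.4, 8.36, 0], "rot": [0, 0, 0]}, {"xyz": [3.62, 8.96, 0], "rot": [0, 0, 0]}, {"xyz": [4.94, 9.29, 0], "rot": [0, 0, 0]}, {"xyz": [6.3, 9.33, 0], "rot": [0, 0, 0]}]
-274 [{"xyz": [1.34, -0.24, 0], "rot": [0, 0, 0]}, {"xyz": [2.6, -0.75, 0], "rot": [0, 0, 0]}, {"xyz": [3.72, -1.5, 0], "rot": [0, 0, 0]}, {"xyz": [4.67, -2.48, 0], "rot": [0, 0, 0]}, {"xyz": [5.39, -3.63, 0], "rot": [0, 0, 0]}, {"xyz": [5.85, -4.91, 0], "rot": [0, 0, 0]}, {"xyz": [6.04, -6.26, 0], "rot": [0, 0, 0]}, {"xyz": [5.95, -7.61, 0], "rot": [0, 0, 0]}, {"xyz": [5.57, -8.92, 0], "rot": [0, 0, 0]}, {"xyz": [4.94, -10.12, 0], "rot": [0, 0, 0]}]
-394 [{"xyz": [-0.87, -1.04, 0], "rot": [0, 0, 0]}, {"xyz": [-1.94, -1.88, 0], "rot": [0, 0, 0]}, {"xyz": [-3.17, -2.47, 0], "rot": [0, 0, 0]}, {"xyz": [-4.48, -2.8, 0], "rot": [0, 0, 0]}, {"xyz": [-5.84, -2.85, 0], "rot": [0, 0, 0]}, {"xyz": [-7.18, -2.61, 0], "rot": [0, 0, 0]}, {"xyz": [-8.44, -2.1, 0], "rot": [0, 0, 0]}, {"xyz": [-9.57, -1.34, 0], "rot": [0, 0, 0]}, {"xyz": [-10.51, -0.37, 0], "rot": [0, 0, 0]}, {"xyz": [-11.23, 0.79, 0], "rot": [0, 0, 0]}]
```

Call:
carry_out --steps '[{"xyz": [-0.95, -0.37, 0], "rot": [0, 0, 0]}, {"xyz": [-1.94, -0.59, 0], "rot": [0, 0, 0]}, {"xyz": [-2.96, -0.66, 0], "rot": [0, 0, 0]}, {"xyz": [-3.98, -0.56, 0], "rot": [0, 0, 0]}, {"xyz": [-4.97, -0.3, 0], "rot": [0, 0, 0]}]'

```text
t: 12.35
tool_pos: [0.5392, -0.206, 0.122]
orientation: [-2.847, -1.323, -0.005]
force: [8.7, 12.5, -0.2]
opening: 0.0219
```

```bash
cat > fr.py <<'E'
import sys
from h import *
s=read_state(); p=np.radians(float(sys.argv[1])); F=s['force'][:2]
print(s['t'],s['tool_pos'].round(4),s['force'].round(2),s['wrist_torque'].round(2),'tang drive',(-F@[np.sin(p),-np.cos(p)]).round(2),'radial out',(F@[np.cos(p),np.sin(p)]).round(2),s['opening'].round(4))
E
python3 fr.py -109
```

```text
Traceback (most recent call last):
  File "fr.py", line 4, in <module>
    print(s['t'],s['tool_pos'].round(4),s['force'].round(2),s['wrist_torque'].round(2),'tang drive',(-F@[np.sin(p),-np.cos(p)]).round(2),'radial out',(F@[np.cos(p),np.sin(p)]).round(2),s['opening'].round(4))
                                                                                                                                                                                         ^^^^^^^^^^^^^^^^^^
AttributeError: 'float' object has no attribute 'round'
```

```bash
sed -i "s/s\['opening'\].round(4)/s['opening']/" fr.py; cat > tab.py <<'E'
import numpy as np,sys,json
def tab(cmd,p0,step,n=10,r=.065,c=(.5619,-.1447)):
    a=np.radians(p0-step*np.arange(1,n+1))
    P=np.array(c)+r*np.c_[np.cos(a),np.sin(a)]
    D=((P-cmd)*100).round(2)
    print(json.dumps([{"xyz":[x,y,0],"rot":[0,0,0]} for x,y in D.tolist()])); e=np.array(cmd)+D[-1]/100; print('end cmd',e.round(4),'phi',p0-step*n); return e
E
python3 -c "
from tab import *
e=tab((.5390,-.2081),-110.3,10,10)"
```

```text
[{"xyz": [-0.99, 0.73, 0], "rot": [0, 0, 0]}, {"xyz": [-1.91, 1.38, 0], "rot": [0, 0, 0]}, {"xyz": [-2.71, 2.19, 0], "rot": [0, 0, 0]}, {"xyz": [-3.36, 3.12, 0], "rot": [0, 0, 0]}, {"xyz": [-3.83, 4.15, 0], "rot": [0, 0, 0]}, {"xyz": [-4.12, 5.24, 0], "rot": [0, 0, 0]}, {"xyz": [-4.21, 6.37, 0], "rot": [0, 0, 0]}, {"xyz": [-4.11, 7.5, 0], "rot": [0, 0, 0]}, {"xyz": [-3.81, 8.6, 0], "rot": [0, 0, 0]}, {"xyz": [-3.32, 9.62, 0], "rot": [0, 0, 0]}]
end cmd [ 0.5058 -0.1119] phi -210.3
```

Call:
carry_out --steps '[{"xyz": [-0.99, 0.73, 0], "rot": [0, 0, 0]}, {"xyz": [-1.91, 1.38, 0], "rot": [0, 0, 0]}, {"xyz": [-2.71, 2.19, 0], "rot": [0, 0, 0]}, {"xyz": [-3.36, 3.12, 0], "rot": [0, 0, 0]}, {"xyz": [-3.83, 4.15, 0], "rot": [0, 0, 0]}]'

```text
t: 12.85
tool_pos: [0.5011, -0.1668, 0.1226]
orientation: [2.847, 1.322, 0.003]
force: [8.7, -0.9, -2.4]
opening: 0.0216
```

```bash
python3 fr.py -158;python3 -c "
from tab import *
e=tab((.5007,-.1666),-160.3,10,10)"
```

```text
12.85 [ 0.5011 -0.1668  0.1226] [ 8.72 -0.87 -2.38] [ 0.09 -1.76  0.05] tang drive 4.07 radial out -7.76 0.021601311559884626
[{"xyz": [-0.29, 1.09, 0], "rot": [0, 0, 0]}, {"xyz": [-0.38, 2.22, 0], "rot": [0, 0, 0]}, {"xyz": [-0.28, 3.35, 0], "rot": [0, 0, 0]}, {"xyz": [0.02, 4.45, 0], "rot": [0, 0, 0]}, {"xyz": [0.51, 5.47, 0], "rot": [0, 0, 0]}, {"xyz": [1.16, 6.39, 0], "rot": [0, 0, 0]}, {"xyz": [1.97, 7.19, 0], "rot": [0, 0, 0]}, {"xyz": [2.9, 7.84, 0], "rot": [0, 0, 0]}, {"xyz": [3.93, 8.31, 0], "rot": [0, 0, 0]}, {"xyz": [5.02, 8.6, 0], "rot": [0, 0, 0]}]
end cmd [ 0.5509 -0.0806] phi -260.3
```

```bash
python3 -c "
from tab import *
e=tab((.5007,-.1666),-160.3,11,10,c=(.5625,-.1447),r=.0648)"
```

```text
[{"xyz": [-0.23, 1.21, 0], "rot": [0, 0, 0]}, {"xyz": [-0.29, 2.45, 0], "rot": [0, 0, 0]}, {"xyz": [-0.13, 3.68, 0], "rot": [0, 0, 0]}, {"xyz": [0.27, 4.86, 0], "rot": [0, 0, 0]}, {"xyz": [0.89, 5.93, 0], "rot": [0, 0, 0]}, {"xyz": [1.7, 6.87, 0], "rot": [0, 0, 0]}, {"xyz": [2.68, 7.64, 0], "rot": [0, 0, 0]}, {"xyz": [3.78, 8.21, 0], "rot": [0, 0, 0]}, {"xyz": [4.98, 8.56, 0], "rot": [0, 0, 0]}, {"xyz": [6.21, 8.67, 0], "rot": [0, 0, 0]}]
end cmd [ 0.5628 -0.0799] phi -270.3
```

Call:
carry_out --steps '[{"xyz": [-0.23, 1.21, 0], "rot": [0, 0, 0]}, {"xyz": [-0.29, 2.45, 0], "rot": [0, 0, 0]}, {"xyz": [-0.13, 3.68, 0], "rot": [0, 0, 0]}, {"xyz": [0.27, 4.86, 0], "rot": [0, 0, 0]}, {"xyz": [0.89, 5.93, 0], "rot": [0, 0, 0]}]'

```text
t: 13.35
tool_pos: [0.5086, -0.1065, 0.1223]
orientation: [-2.849, -1.324, 0.003]
force: [-1.6, -1.9, 5.9]
opening: 0.0216
```

```bash
python3 fr.py -214
```

```text
13.35 [ 0.5086 -0.1065  0.1223] [-1.55 -1.87  5.86] [-0.74  0.25 -0.01] tang drive 2.42 radial out 0.24 0.021634978927838396
```

```bash
python3 -c "
from tab import *
e=tab((.5096,-.1073),-215.3,12,10,c=(.5625,-.1447),r=.0648)"
```

```text
[{"xyz": [0.9, 1.02, 0], "rot": [0, 0, 0]}, {"xyz": [1.98, 1.83, 0], "rot": [0, 0, 0]}, {"xyz": [3.21, 2.4, 0], "rot": [0, 0, 0]}, {"xyz": [4.53, 2.7, 0], "rot": [0, 0, 0]}, {"xyz": [5.89, 2.71, 0], "rot": [0, 0, 0]}, {"xyz": [7.22, 2.45, 0], "rot": [0, 0, 0]}, {"xyz": [8.46, 1.91, 0], "rot": [0, 0, 0]}, {"xyz": [9.57, 1.13, 0], "rot": [0, 0, 0]}, {"xyz": [10.49, 0.13, 0], "rot": [0, 0, 0]}, {"xyz": [11.18, -1.03, 0], "rot": [0, 0, 0]}]
end cmd [ 0.6214 -0.1176] phi -335.3
```

Call:
carry_out --steps '[{"xyz": [0.9, 1.02, 0], "rot": [0, 0, 0]}, {"xyz": [1.98, 1.83, 0], "rot": [0, 0, 0]}, {"xyz": [3.21, 2.4, 0], "rot": [0, 0, 0]}, {"xyz": [4.53, 2.7, 0], "rot": [0, 0, 0]}, {"xyz": [5.89, 2.71, 0], "rot": [0, 0, 0]}]'

```text
t: 13.85
tool_pos: [0.5681, -0.0785, 0.1224]
orientation: [-2.847, -1.325, 0.002]
force: [-3.3, 0.0, 6.9]
opening: 0.0219
```

```bash
python3 fr.py -273
```

```text
13.85 [ 0.5681 -0.0785  0.1224] [-3.27  0.    6.91] [-0.37  0.85 -0.06] tang drive 3.26 radial out -0.17 0.02191648839597006
```

```bash
python3 -c "
from tab import *
e=tab((.5685,-.0802),-275.3,12,10,c=(.5625,-.1445),r=.065)"
```

```text
[{"xyz": [1.33, -0.22, 0], "rot": [0, 0, 0]}, {"xyz": [2.58, -0.76, 0], "rot": [0, 0, 0]}, {"xyz": [3.69, -1.55, 0], "rot": [0, 0, 0]}, {"xyz": [4.61, -2.55, 0], "rot": [0, 0, 0]}, {"xyz": [5.31, -3.71, 0], "rot": [0, 0, 0]}, {"xyz": [5.74, -5.0, 0], "rot": [0, 0, 0]}, {"xyz": [5.9, -6.35, 0], "rot": [0, 0, 0]}, {"xyz": [5.77, -7.7, 0], "rot": [0, 0, 0]}, {"xyz": [5.37, -9.0, 0], "rot": [0, 0, 0]}, {"xyz": [4.7, -10.19, 0], "rot": [0, 0, 0]}]
end cmd [ 0.6155 -0.1821] phi -395.3
```

Call:
carry_out --steps '[{"xyz": [1.33, -0.22, 0], "rot": [0, 0, 0]}, {"xyz": [2.58, -0.76, 0], "rot": [0, 0, 0]}, {"xyz": [3.69, -1.55, 0], "rot": [0, 0, 0]}, {"xyz": [4.61, -2.55, 0], "rot": [0, 0, 0]}, {"xyz": [5.31, -3.71, 0], "rot": [0, 0, 0]}]'

```text
t: 14.35
tool_pos: [0.6219, -0.1156, 0.1224]
orientation: [-2.847, -1.325, -0.0]
force: [-2.1, 3.2, 6.4]
opening: 0.0216
```

```bash
python3 fr.py -333
```

```text
14.35 [ 0.6219 -0.1156  0.1224] [-2.07  3.23  6.43] [0.47 0.67 0.  ] tang drive 3.82 radial out -0.38 0.021608595062907777
```

```bash
python3 -c "
from tab import *
e=tab((.6216,-.1173),-335.3,12,10,c=(.5625,-.1445),r=.065)
for i in range(4): e=tab(e,-95.3-120*i,12,10,c=(.5625,-.1445),r=.065)"
```

```text
[{"xyz": [0.43, -1.29, 0], "rot": [0, 0, 0]}, {"xyz": [0.59, -2.64, 0], "rot": [0, 0, 0]}, {"xyz": [0.46, -3.99, 0], "rot": [0, 0, 0]}, {"xyz": [0.06, -5.29, 0], "rot": [0, 0, 0]}, {"xyz": [-0.61, -6.48, 0], "rot": [0, 0, 0]}, {"xyz": [-1.5, -7.5, 0], "rot": [0, 0, 0]}, {"xyz": [-2.59, -8.31, 0], "rot": [0, 0, 0]}, {"xyz": [-3.83, -8.88, 0], "rot": [0, 0, 0]}, {"xyz": [-5.15, -9.18, 0], "rot": [0, 0, 0]}, {"xyz": [-6.51, -9.19, 0], "rot": [0, 0, 0]}]
end cmd [ 0.5565 -0.2092] phi -455.3
[{"xyz": [-1.33, 0.26, 0], "rot": [0, 0, 0]}, {"xyz": [-2.58, 0.8, 0], "rot": [0, 0, 0]}, {"xyz": [-3.69, 1.59, 0], "rot": [0, 0, 0]}, {"xyz": [-4.61, 2.59, 0], "rot": [0, 0, 0]}, {"xyz": [-5.31, 3.75, 0], "rot": [0, 0, 0]}, {"xyz": [-5.74, 5.04, 0], "rot": [0, 0, 0]}, {"xyz": [-5.9, 6.39, 0], "rot": [0, 0, 0]}, {"xyz": [-5.77, 7.74, 0], "rot": [0, 0, 0]}, {"xyz": [-5.37, 9.04, 0], "rot": [0, 0, 0]}, {"xyz": [-4.7, 10.23, 0], "rot": [0, 0, 0]}]
end cmd [ 0.5095 -0.1069] phi -215.3
[{"xyz": [0.89, 1.02, 0], "rot": [0, 0, 0]}, {"xyz": [1.98, 1.83, 0], "rot": [0, 0, 0]}, {"xyz": [3.22, 2.4, 0], "rot": [0
[... 633 characters left out ...]
: [-2.59, -8.31, 0], "rot": [0, 0, 0]}, {"xyz": [-3.83, -8.88, 0], "rot": [0, 0, 0]}, {"xyz": [-5.15, -9.18, 0], "rot": [0, 0, 0]}, {"xyz": [-6.51, -9.19, 0], "rot": [0, 0, 0]}]
end cmd [ 0.5565 -0.2092] phi -455.3
[{"xyz": [-1.33, 0.26, 0], "rot": [0, 0, 0]}, {"xyz": [-2.58, 0.8, 0], "rot": [0, 0, 0]}, {"xyz": [-3.69, 1.59, 0], "rot": [0, 0, 0]}, {"xyz": [-4.61, 2.59, 0], "rot": [0, 0, 0]}, {"xyz": [-5.31, 3.75, 0], "rot": [0, 0, 0]}, {"xyz": [-5.74, 5.04, 0], "rot": [0, 0, 0]}, {"xyz": [-5.9, 6.39, 0], "rot": [0, 0, 0]}, {"xyz": [-5.77, 7.74, 0], "rot": [0, 0, 0]}, {"xyz": [-5.37, 9.04, 0], "rot": [0, 0, 0]}, {"xyz": [-4.7, 10.23, 0], "rot": [0, 0, 0]}]
end cmd [ 0.5095 -0.1069] phi -575.3
```

Call:
carry_out --steps '[{"xyz": [0.43, -1.29, 0], "rot": [0, 0, 0]}, {"xyz": [0.59, -2.64, 0], "rot": [0, 0, 0]}, {"xyz": [0.46, -3.99, 0], "rot": [0, 0, 0]}, {"xyz": [0.06, -5.29, 0], "rot": [0, 0, 0]}, {"xyz": [-0.61, -6.48, 0], "rot": [0, 0, 0]}, {"xyz": [-1.5, -7.5, 0], "rot": [0, 0, 0]}, {"xyz": [-2.59, -8.31, 0], "rot": [0, 0, 0]}, {"xyz": [-3.83, -8.88, 0], "rot": [0, 0, 0]}, {"xyz": [-5.15, -9.18, 0], "rot": [0, 0, 0]}, {"xyz": [-6.51, -9.19, 0], "rot": [0, 0, 0]}]'

```text
t: 15.35
tool_pos: [0.5556, -0.2091, 0.1223]
orientation: [-2.849, -1.323, -0.001]
force: [3.7, 4.0, 3.8]
opening: 0.0218
```

```bash
python3 fr.py -94; python3 - <<'E'
from h import *
for n in('scene','wrist'):
    im=read_camera(n); cv2.imwrite(f'pics/{n}8.png',im[:,:,::-1])
crop('pics/scene8.png','pics/a.png',50,110,270,260,3)
E
```

```text
15.35 [ 0.5556 -0.2091  0.1223] [3.75 4.01 3.83] [ 1.08 -0.87  0.02] tang drive 3.46 radial out -4.26 0.021835316850547626
```

View pics/a.png

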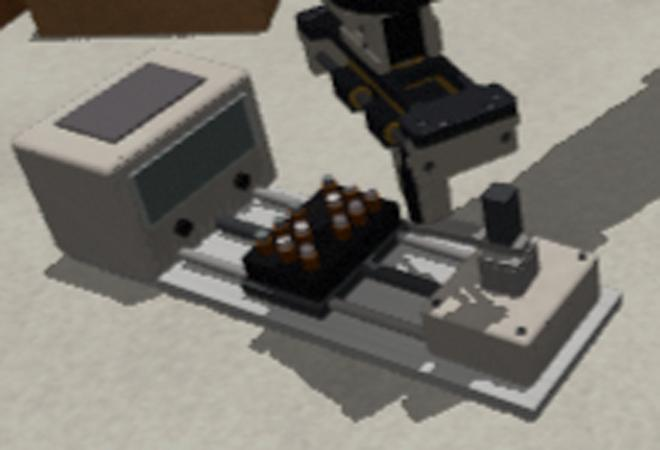

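The rack has moved toward the dock, its front edge now at about crop x 245, and the crank stays down on the shaft. Forces are normal, so I'll carry on.

Call:
carry_out --steps '[{"xyz": [-1.33, 0.28, 0], "rot": [0, 0, 0]}, {"xyz": [-2.58, 0.83, 0], "rot": [0, 0, 0]}, {"xyz": [-3.68, 1.62, 0], "rot": [0, 0, 0]}, {"xyz": [-4.59, 2.61, 0], "rot": [0, 0, 0]}, {"xyz": [-5.28, 3.76, 0], "rot": [0, 0, 0]}, {"xyz": [-5.71, 5.04, 0], "rot": [0, 0, 0]}, {"xyz": [-5.87, 6.39, 0], "rot": [0, 0, 0]}, {"xyz": [-5.75, 7.74, 0], "rot": [0, 0, 0]}, {"xyz": [-5.36, 9.04, 0], "rot": [0, 0, 0]}, {"xyz": [-4.7, 10.23, 0], "rot": [0, 0, 0]}]'

```text
t: 16.45
tool_pos: [0.5084, -0.1059, 0.1219]
orientation: [-2.849, -1.324, 0.004]
force: [0.7, -5.0, 4.1]
opening: 0.0216
```

Call:
carry_out --steps '[{"xyz": [0.89, 1.02, 0], "rot": [0, 0, 0]}, {"xyz": [1.98, 1.83, 0], "rot": [0, 0, 0]}, {"xyz": [3.22, 2.4, 0], "rot": [0, 0, 0]}, {"xyz": [4.54, 2.7, 0], "rot": [0, 0, 0]}, {"xyz": [5.9, 2.71, 0], "rot": [0, 0, 0]}, {"xyz": [7.23, 2.45, 0], "rot": [0, 0, 0]}, {"xyz": [8.48, 1.91, 0], "rot": [0, 0, 0]}, {"xyz": [9.59, 1.12, 0], "rot": [0, 0, 0]}, {"xyz": [10.51, 0.12, 0], "rot": [0, 0, 0]}, {"xyz": [11.21, -1.04, 0], "rot": [0, 0, 0]}]'

```text
t: 17.45
tool_pos: [0.6216, -0.1151, 0.1221]
orientation: [-2.846, -1.325, 0.001]
force: [-0.4, 3.4, 7.4]
opening: 0.0214
```

```bash
python3 fr.py -333; python3 - <<'E'
from h import *
im=read_camera('scene'); cv2.imwrite(f'pics/scene9.png',im[:,:,::-1])
crop('pics/scene9.png','pics/a.png',50,110,270,260,3)
E
```

```text
17.45 [ 0.6216 -0.1151  0.1221] [-0.44  3.42  7.43] [ 0.5   0.57 -0.03] tang drive 3.25 radial out 1.16 0.021410398767049255
```

View pics/a.png

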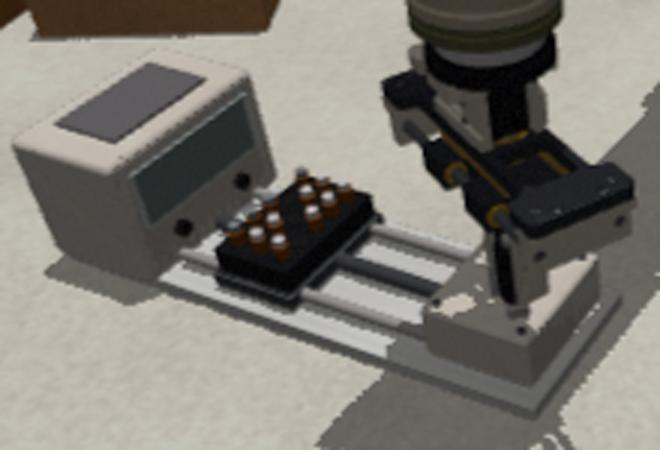

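Call:
carry_out --steps '[{"xyz": [0.43, -1.29, 0], "rot": [0, 0, 0]}, {"xyz": [0.59, -2.64, 0], "rot": [0, 0, 0]}, {"xyz": [0.46, -3.99, 0], "rot": [0, 0, 0]}, {"xyz": [0.06, -5.29, 0], "rot": [0, 0, 0]}, {"xyz": [-0.61, -6.46, 0], "rot": [0, 0, 0]}, {"xyz": [-1.5, -7.48, 0], "rot": [0, 0, 0]}, {"xyz": [-2.59, -8.28, 0], "rot": [0, 0, 0]}, {"xyz": [-3.83, -8.85, 0], "rot": [0, 0, 0]}, {"xyz": [-5.15, -9.15, 0], "rot": [0, 0, 0]}, {"xyz": [-6.51, -9.16, 0], "rot": [0, 0, 0]}]'

```text
t: 18.5
tool_pos: [0.5563, -0.2088, 0.1224]
orientation: [2.849, 1.323, 0.001]
force: [4.4, 0.4, 4.7]
opening: 0.0218
```

```bash
python3 fr.py -94; python3 - <<'E'
from h import *
for n in ('scene','side'):
    im=read_camera(n); cv2.imwrite(f'pics/{n}10.png',im[:,:,::-1])
crop('pics/scene10.png','pics/a.png',90,140,220,230,6)
E
```

```text
18.5 [ 0.5563 -0.2088  0.1224] [4.4  0.42 4.7 ] [ 0.13 -0.72 -0.02] tang drive 4.36 radial out -0.73 0.021751582766721875
```

View pics/a.png

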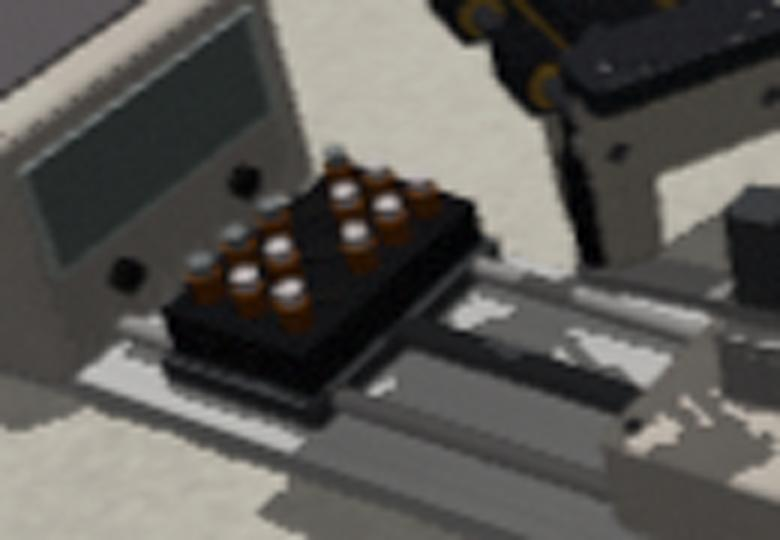

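View pics/side10.png

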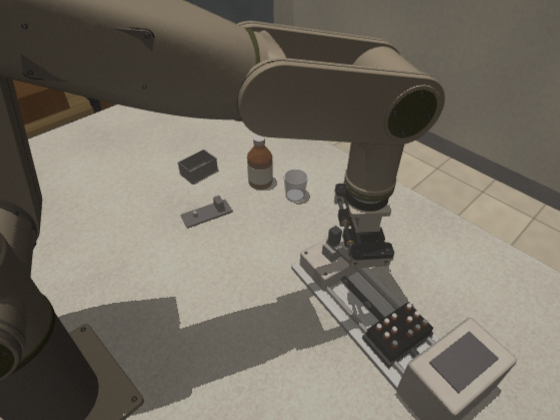

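```bash
python3 - <<'E'
from h import *
a=np.radians(-100.55); u=np.array([np.cos(a),np.sin(a)]); o=np.array([.5628,-.1467])
L=lambda n,x,y,z:((onz(n,x,y,z)[:2]-o)@u).round(4)
print('vial',L('scene',140+171.5/6,165+197.5/6,.069),L('scene',90+288.5/6,140+284.5/6,.069))
for z in(.045,.05,.055): print('rack top dock-side corner',z,L('scene',90+163/6,140+306/6,z), 'far corner',L('scene',90+322/6,140+172/6,z),'shaft-side',L('scene',90+300/6,140+388/6,z),L('scene',90+480/6,140+205/6,z))
E
```

```text
vial 0.1045 0.1896
rack top dock-side corner 0.045 0.2501 far corner 0.2512 shaft-side 0.1699 0.1773
rack top dock-side corner 0.05 0.2446 far corner 0.2457 shaft-side 0.1651 0.1725
rack top dock-side corner 0.055 0.2391 far corner 0.2402 shaft-side 0.1603 0.1676
```

Call:
carry_out --steps '[{"xyz": [-1.33, 0.25, 0], "rot": [0, 0, 0]}, {"xyz": [-2.58, 0.8, 0], "rot": [0, 0, 0]}, {"xyz": [-3.68, 1.59, 0], "rot": [0, 0, 0]}, {"xyz": [-4.59, 2.58, 0], "rot": [0, 0, 0]}, {"xyz": [-5.28, 3.73, 0], "rot": [0, 0, 0]}, {"xyz": [-5.71, 5.01, 0], "rot": [0, 0, 0]}, {"xyz": [-5.87, 6.36, 0], "rot": [0, 0, 0]}, {"xyz": [-5.75, 7.71, 0], "rot": [0, 0, 0]}, {"xyz": [-5.36, 9.01, 0], "rot": [0, 0, 0]}, {"xyz": [-4.7, 10.2, 0], "rot": [0, 0, 0]}]'

```text
t: 19.6
tool_pos: [0.5087, -0.1057, 0.1219]
orientation: [-2.848, -1.324, 0.003]
force: [0.2, -5.2, 2.8]
opening: 0.0217
```

```bash
python3 fr.py -213; python3 - <<'E'
from h import *
im=read_camera('scene'); cv2.imwrite(f'pics/scene11.png',im[:,:,::-1])
crop('pics/scene11.png','pics/a.png',80,130,210,220,6)
E
python3 -c "
from tab import *
e=tab((.5095,-.1069),-215.3,8,9,c=(.5625,-.1445),r=.065)
e=tab(e,-287.3,3,10,c=(.5625,-.1445),r=.065)"
```

```text
19.6 [ 0.5087 -0.1057  0.1219] [ 0.17 -5.22  2.82] [-1.16 -0.28  0.04] tang drive 4.28 radial out -2.99 0.021660992442504166
[{"xyz": [0.57, 0.7, 0], "rot": [0, 0, 0]}, {"xyz": [1.24, 1.31, 0], "rot": [0, 0, 0]}, {"xyz": [1.98, 1.83, 0], "rot": [0, 0, 0]}, {"xyz": [2.79, 2.24, 0], "rot": [0, 0, 0]}, {"xyz": [3.65, 2.53, 0], "rot": [0, 0, 0]}, {"xyz": [4.54, 2.7, 0], "rot": [0, 0, 0]}, {"xyz": [5.45, 2.74, 0], "rot": [0, 0, 0]}, {"xyz": [6.35, 2.65, 0], "rot": [0, 0, 0]}, {"xyz": [7.23, 2.45, 0], "rot": [0, 0, 0]}]
end cmd [ 0.5818 -0.0824] phi -287.3
[{"xyz": [0.33, -0.11, 0], "rot": [0, 0, 0]}, {"xyz": [0.64, -0.24, 0], "rot": [0, 0, 0]}, {"xyz": [0.95, -0.38, 0], "rot": [0, 0, 0]}, {"xyz": [1.25, -0.54, 0], "rot": [0, 0, 0]}, {"xyz": [1.54, -0.72, 0], "rot": [0, 0, 0]}, {"xyz": [1.83, -0.91, 0], "rot": [0, 0, 0]}, {"xyz": [2.1, -1.11, 0], "rot": [0, 0, 0]}, {"xyz": [2.36, -1.33, 0], "rot": [0, 0, 0]}, {"xyz": [2.61, -1.56, 0], "rot": [0, 0, 0]}, {"xyz": [2.85, -1.8, 0], "rot": [0, 0, 0]}]
end cmd [ 0.6103 -0.1004] phi -317.3
```

View pics/a.png

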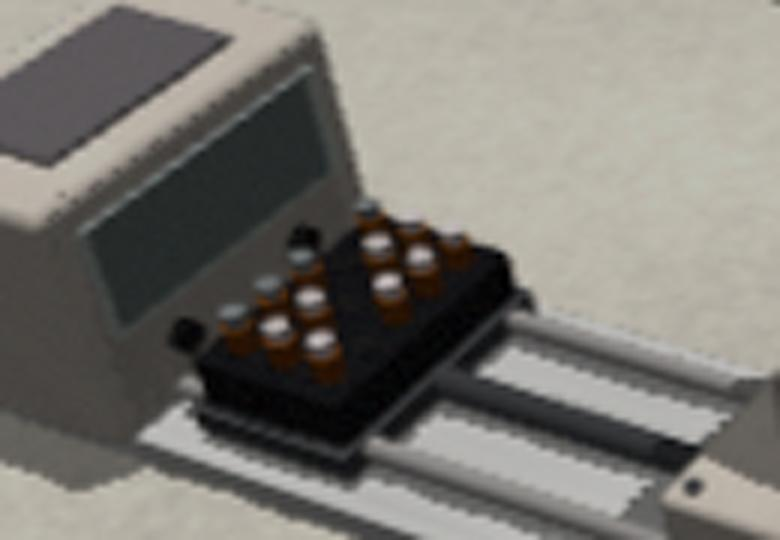

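Call:
carry_out --steps '[{"xyz": [0.57, 0.7, 0], "rot": [0, 0, 0]}, {"xyz": [1.24, 1.31, 0], "rot": [0, 0, 0]}, {"xyz": [1.98, 1.83, 0], "rot": [0, 0, 0]}, {"xyz": [2.79, 2.24, 0], "rot": [0, 0, 0]}, {"xyz": [3.65, 2.53, 0], "rot": [0, 0, 0]}]'

```text
t: 20.15
tool_pos: [0.5449, -0.0804, 0.1218]
orientation: [-2.847, -1.324, 0.004]
force: [-4.4, -0.5, 8.7]
opening: 0.0219
```

```bash
python3 fr.py -254; python3 - <<'E'
from h import *
im=read_camera('scene'); cv2.imwrite(f'pics/scene12.png',im[:,:,::-1])
crop('pics/scene12.png','pics/a.png',80,130,210,220,6)
E
python3 -c "
from tab import *
e=tab((.546,-.0816),-255.3,5,10,c=(.5625,-.1445),r=.065)"
```

```text
20.15 [ 0.5449 -0.0804  0.1218] [-4.44 -0.46  8.69] [-0.45  0.79 -0.02] tang drive 4.39 radial out 0.78 0.021857658061129905
[{"xyz": [0.55, 0.12, 0], "rot": [0, 0, 0]}, {"xyz": [1.12, 0.19, 0], "rot": [0, 0, 0]}, {"xyz": [1.68, 0.21, 0], "rot": [0, 0, 0]}, {"xyz": [2.25, 0.18, 0], "rot": [0, 0, 0]}, {"xyz": [2.81, 0.11, 0], "rot": [0, 0, 0]}, {"xyz": [3.37, -0.02, 0], "rot": [0, 0, 0]}, {"xyz": [3.91, -0.19, 0], "rot": [0, 0, 0]}, {"xyz": [4.43, -0.41, 0], "rot": [0, 0, 0]}, {"xyz": [4.93, -0.68, 0], "rot": [0, 0, 0]}, {"xyz": [5.41, -0.99, 0], "rot": [0, 0, 0]}]
end cmd [ 0.6001 -0.0915] phi -305.3
```

View pics/a.png

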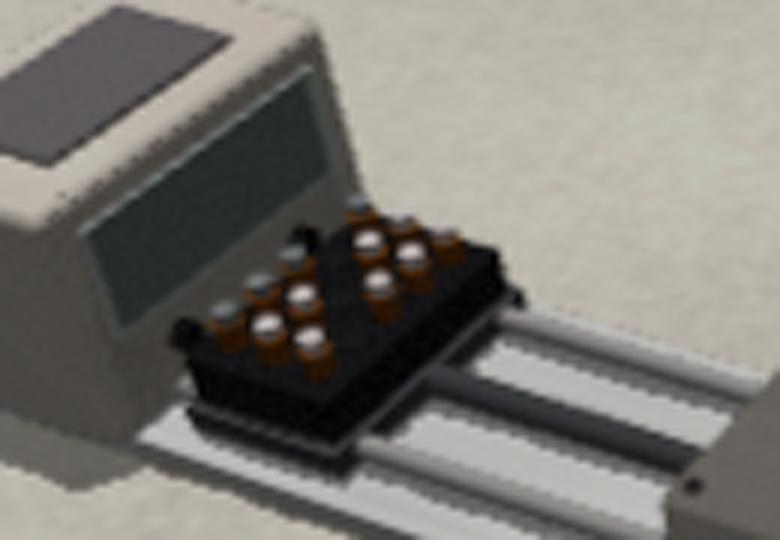

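Call:
carry_out --steps '[{"xyz": [0.55, 0.12, 0], "rot": [0, 0, 0]}, {"xyz": [1.12, 0.19, 0], "rot": [0, 0, 0]}, {"xyz": [1.68, 0.21, 0], "rot": [0, 0, 0]}]'

```text
t: 20.5
tool_pos: [0.5618, -0.0781, 0.1219]
orientation: [-2.846, -1.324, 0.003]
force: [-4.3, 1.5, 8.6]
opening: 0.0218
```

```bash
python3 fr.py -269; python3 - <<'E'
from h import *
for n in('scene','side'):
  im=read_camera(n); cv2.imwrite(f'pics/{n}13.png',im[:,:,::-1])
crop('pics/scene13.png','pics/a.png',95,150,185,215,8)
crop('pics/side13.png','pics/b.png',350,280,460,380,7)
E
python3 -c "
from tab import *
e=tab((.5628,-.0795),-270.3,3,10,c=(.5625,-.1445),r=.065)"
```

```text
20.5 [ 0.5618 -0.0781  0.1219] [-4.27  1.47  8.59] [-0.1   0.89 -0.06] tang drive 4.25 radial out 1.54 0.021823520557232877
[{"xyz": [0.34, -0.01, 0], "rot": [0, 0, 0]}, {"xyz": [0.68, -0.04, 0], "rot": [0, 0, 0]}, {"xyz": [1.02, -0.09, 0], "rot": [0, 0, 0]}, {"xyz": [1.35, -0.15, 0], "rot": [0, 0, 0]}, {"xyz": [1.69, -0.23, 0], "rot": [0, 0, 0]}, {"xyz": [2.01, -0.33, 0], "rot": [0, 0, 0]}, {"xyz": [2.33, -0.44, 0], "rot": [0, 0, 0]}, {"xyz": [2.64, -0.58, 0], "rot": [0, 0, 0]}, {"xyz": [2.95, -0.72, 0], "rot": [0, 0, 0]}, {"xyz": [3.25, -0.89, 0], "rot": [0, 0, 0]}]
end cmd [ 0.5953 -0.0884] phi -300.3
```

View pics/a.png

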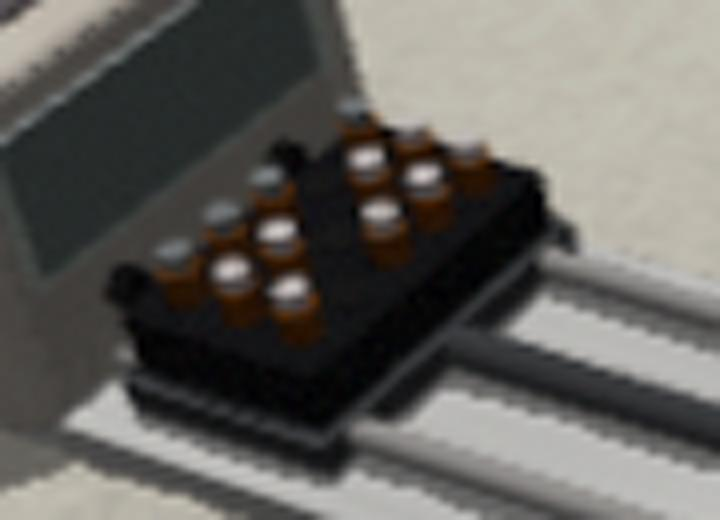

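View pics/b.png

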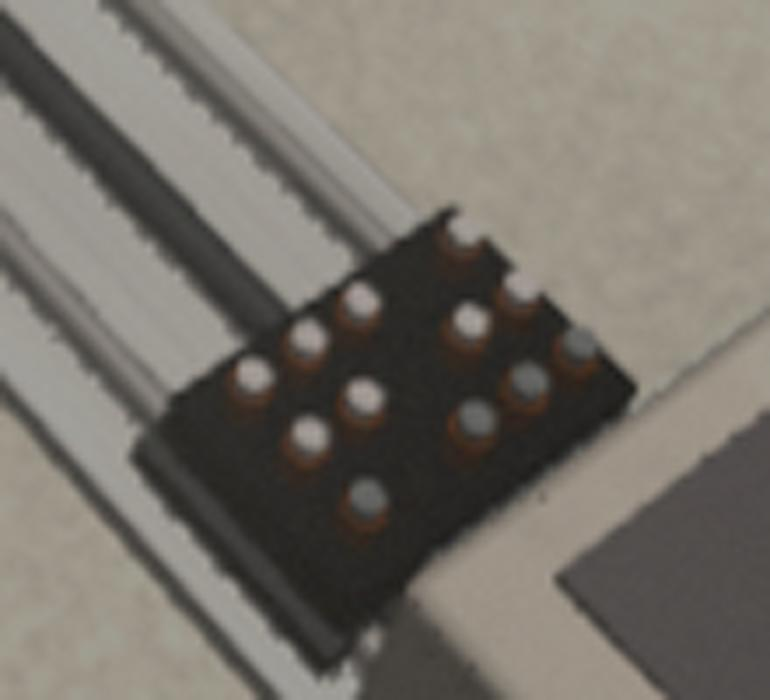

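Call:
carry_out --steps '[{"xyz": [0.34, -0.01, 0], "rot": [0, 0, 0]}, {"xyz": [0.68, -0.04, 0], "rot": [0, 0, 0]}, {"xyz": [1.02, -0.09, 0], "rot": [0, 0, 0]}, {"xyz": [1.35, -0.15, 0], "rot": [0, 0, 0]}]'

```text
t: 21.0
tool_pos: [0.5753, -0.0794, 0.1219]
orientation: [-2.846, -1.324, 0.003]
force: [-2.8, 2.5, 10.3]
opening: 0.0217
```

```bash
python3 fr.py -281; python3 -c "
from tab import *
e=tab((.5763,-.081),-282.3,3,10,c=(.5625,-.1445),r=.065)"
```

```text
21.0 [ 0.5753 -0.0794  0.1219] [-2.84  2.47 10.34] [ 0.12  0.88 -0.03] tang drive 3.26 radial out 1.88 0.02170809506763065
[{"xyz": [0.34, -0.08, 0], "rot": [0, 0, 0]}, {"xyz": [0.66, -0.18, 0], "rot": [0, 0, 0]}, {"xyz": [0.98, -0.29, 0], "rot": [0, 0, 0]}, {"xyz": [1.29, -0.43, 0], "rot": [0, 0, 0]}, {"xyz": [1.6, -0.57, 0], "rot": [0, 0, 0]}, {"xyz": [1.9, -0.74, 0], "rot": [0, 0, 0]}, {"xyz": [2.19, -0.92, 0], "rot": [0, 0, 0]}, {"xyz": [2.47, -1.11, 0], "rot": [0, 0, 0]}, {"xyz": [2.74, -1.32, 0], "rot": [0, 0, 0]}, {"xyz": [2.99, -1.54, 0], "rot": [0, 0, 0]}]
end cmd [ 0.6062 -0.0964] phi -312.3
```

Call:
carry_out --steps '[{"xyz": [0.34, -0.08, 0.02], "rot": [0, 0, 0]}, {"xyz": [0.66, -0.18, 0.03], "rot": [0, 0, 0]}, {"xyz": [0.98, -0.29, 0.03], "rot": [0, 0, 0]}, {"xyz": [1.29, -0.43, 0.03], "rot": [0, 0, 0]}]'

```text
t: 21.4
tool_pos: [0.5882, -0.0836, 0.1221]
orientation: [-2.846, -1.324, 0.002]
force: [-3.1, 3.4, 8.5]
opening: 0.0216
```

```bash
python3 fr.py -293; python3 - <<'E'
from h import *
for n in('scene',):
  im=read_camera(n); cv2.imwrite(f'pics/{n}14.png',im[:,:,::-1])
crop('pics/scene14.png','pics/a.png',95,150,185,215,8)
E
python3 -c "
from tab import *
e=tab((.5892,-.0853),-294.3,2,10,c=(.5625,-.1445),r=.065)"
```

```text
21.4 [ 0.5882 -0.0836  0.1221] [-3.11  3.43  8.46] [0.38 0.6  0.01] tang drive 4.2 radial out 1.95 0.02163348941275505
[{"xyz": [0.21, -0.09, 0], "rot": [0, 0, 0]}, {"xyz": [0.41, -0.2, 0], "rot": [0, 0, 0]}, {"xyz": [0.61, -0.31, 0], "rot": [0, 0, 0]}, {"xyz": [0.8, -0.43, 0], "rot": [0, 0, 0]}, {"xyz": [0.99, -0.55, 0], "rot": [0, 0, 0]}, {"xyz": [1.18, -0.68, 0], "rot": [0, 0, 0]}, {"xyz": [1.36, -0.82, 0], "rot": [0, 0, 0]}, {"xyz": [1.53, -0.96, 0], "rot": [0, 0, 0]}, {"xyz": [1.7, -1.11, 0], "rot": [0, 0, 0]}, {"xyz": [1.87, -1.27, 0], "rot": [0, 0, 0]}]
end cmd [ 0.6079 -0.098 ] phi -314.3
```

View pics/a.png

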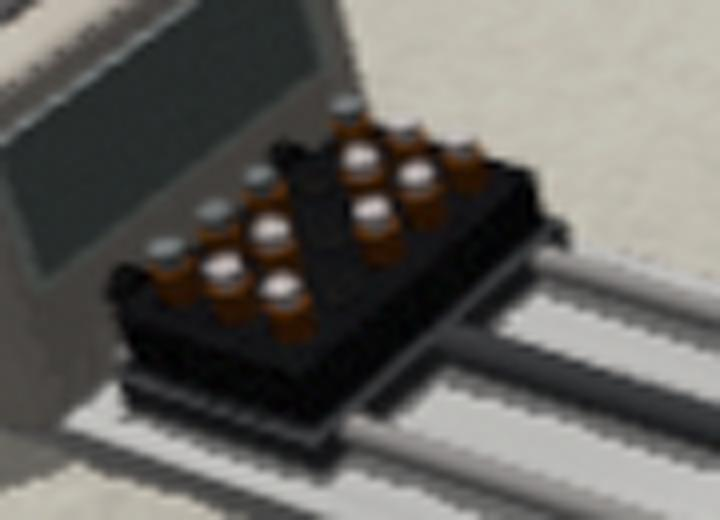

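Call:
carry_out --steps '[{"xyz": [0.21, -0.09, 0], "rot": [0, 0, 0]}, {"xyz": [0.41, -0.2, 0], "rot": [0, 0, 0]}, {"xyz": [0.61, -0.31, 0], "rot": [0, 0, 0]}, {"xyz": [0.8, -0.43, 0], "rot": [0, 0, 0]}]'

```text
t: 21.85
tool_pos: [0.5964, -0.0878, 0.1221]
orientation: [-2.846, -1.324, 0.002]
force: [-1.9, 4.6, 8.1]
opening: 0.0216
```

```bash
python3 fr.py -301; python3 -c "
from tab import *
e=tab((.5972,-.0896),-302.3,2,10,c=(.5625,-.1445),r=.065)"
```

```text
21.85 [ 0.5964 -0.0878  0.1221] [-1.89  4.6   8.13] [0.41 0.61 0.04] tang drive 3.99 radial out 2.97 0.02162533134062479
[{"xyz": [0.19, -0.12, 0], "rot": [0, 0, 0]}, {"xyz": [0.38, -0.25, 0], "rot": [0, 0, 0]}, {"xyz": [0.56, -0.39, 0], "rot": [0, 0, 0]}, {"xyz": [0.73, -0.53, 0], "rot": [0, 0, 0]}, {"xyz": [0.9, -0.68, 0], "rot": [0, 0, 0]}, {"xyz": [1.07, -0.84, 0], "rot": [0, 0, 0]}, {"xyz": [1.23, -1.0, 0], "rot": [0, 0, 0]}, {"xyz": [1.38, -1.17, 0], "rot": [0, 0, 0]}, {"xyz": [1.53, -1.34, 0], "rot": [0, 0, 0]}, {"xyz": [1.67, -1.52, 0], "rot": [0, 0, 0]}]
end cmd [ 0.6139 -0.1048] phi -322.3
```

Call:
carry_out --steps '[{"xyz": [0.19, -0.12, 0], "rot": [0, 0, 0]}, {"xyz": [0.38, -0.25, 0], "rot": [0, 0, 0]}, {"xyz": [0.56, -0.39, 0], "rot": [0, 0, 0]}, {"xyz": [0.73, -0.53, 0], "rot": [0, 0, 0]}]'

```text
t: 22.25
tool_pos: [0.6038, -0.0931, 0.1221]
orientation: [-2.846, -1.324, 0.001]
force: [-0.5, 3.6, 8.2]
opening: 0.0214
```

```bash
python3 fr.py -309; python3 -c "
from tab import *
e=tab((.6045,-.0949),-310.3,2,10,c=(.5625,-.1445),r=.065)"
python3 - <<'E'
from h import *
for n in('scene',):
  im=read_camera(n); cv2.imwrite(f'pics/{n}15.png',im[:,:,::-1])
crop('pics/scene15.png','pics/a.png',95,150,185,215,8)
E
```

```text
22.25 [ 0.6038 -0.0931  0.1221] [-0.55  3.62  8.22] [0.51 0.49 0.04] tang drive 2.7 radial out 2.47 0.021436084941850314
[{"xyz": [0.17, -0.15, 0], "rot": [0, 0, 0]}, {"xyz": [0.34, -0.31, 0], "rot": [0, 0, 0]}, {"xyz": [0.5, -0.47, 0], "rot": [0, 0, 0]}, {"xyz": [0.65, -0.64, 0], "rot": [0, 0, 0]}, {"xyz": [0.8, -0.81, 0], "rot": [0, 0, 0]}, {"xyz": [0.94, -0.99, 0], "rot": [0, 0, 0]}, {"xyz": [1.08, -1.17, 0], "rot": [0, 0, 0]}, {"xyz": [1.21, -1.35, 0], "rot": [0, 0, 0]}, {"xyz": [1.33, -1.54, 0], "rot": [0, 0, 0]}, {"xyz": [1.45, -1.74, 0], "rot": [0, 0, 0]}]
end cmd [ 0.619  -0.1123] phi -330.3
```

View pics/a.png

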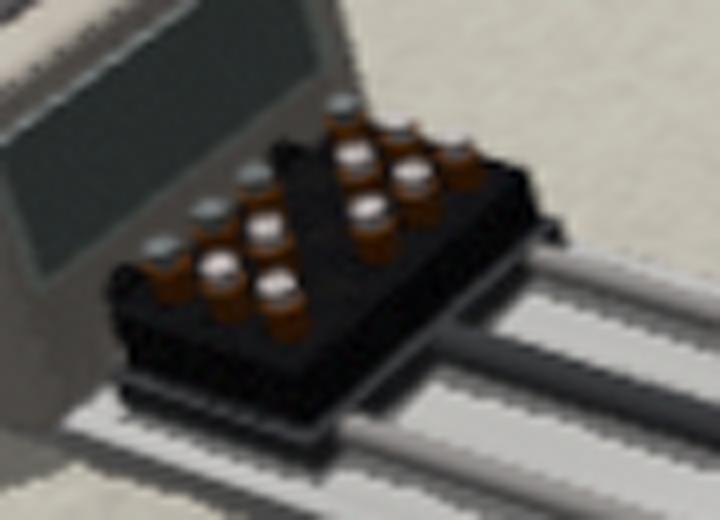

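Call:
carry_out --steps '[{"xyz": [0.17, -0.15, 0], "rot": [0, 0, 0]}, {"xyz": [0.34, -0.31, 0], "rot": [0, 0, 0]}, {"xyz": [0.5, -0.47, 0], "rot": [0, 0, 0]}]'

```text
t: 22.6
tool_pos: [0.6089, -0.0977, 0.1222]
orientation: [-2.846, -1.324, 0.001]
force: [-0.1, 3.9, 8.1]
opening: 0.0218
```

```bash
python3 fr.py -315
```

```text
22.6 [ 0.6089 -0.0977  0.1222] [-0.07  3.94  8.15] [ 0.5   0.45 -0.04] tang drive 2.83 radial out 2.74 0.021834553115212103
```

Call:
carry_out --steps '[{"xyz": [0.15, -0.17, 0], "rot": [0, 0, 0]}, {"xyz": [0.3, -0.34, 0], "rot": [0, 0, 0]}, {"xyz": [0.44, -0.52, 0], "rot": [0, 0, 0]}]'

```text
t: 22.9
tool_pos: [0.6134, -0.1029, 0.1222]
orientation: [-2.846, -1.324, 0.001]
force: [-0.3, 3.7, 7.7]
opening: 0.0216
```

```bash
python3 fr.py -321;  python3 -c "
from tab import *
e=tab((.6139,-.1048),-322.3,1.5,10,c=(.5625,-.1445),r=.065)"
```

```text
22.9 [ 0.6134 -0.1029  0.1222] [-0.29  3.71  7.75] [0.63 0.36 0.03] tang drive 3.06 radial out 2.11 0.021595164824836206
[{"xyz": [0.11, -0.13, 0], "rot": [0, 0, 0]}, {"xyz": [0.2, -0.27, 0], "rot": [0, 0, 0]}, {"xyz": [0.3, -0.41, 0], "rot": [0, 0, 0]}, {"xyz": [0.39, -0.55, 0], "rot": [0, 0, 0]}, {"xyz": [0.48, -0.7, 0], "rot": [0, 0, 0]}, {"xyz": [0.56, -0.85, 0], "rot": [0, 0, 0]}, {"xyz": [0.64, -1.0, 0], "rot": [0, 0, 0]}, {"xyz": [0.72, -1.15, 0], "rot": [0, 0, 0]}, {"xyz": [0.79, -1.31, 0], "rot": [0, 0, 0]}, {"xyz": [0.86, -1.46, 0], "rot": [0, 0, 0]}]
end cmd [ 0.6225 -0.1194] phi -337.3
```

Call:
carry_out --steps '[{"xyz": [0.11, -0.13, 0], "rot": [0, 0, 0]}, {"xyz": [0.2, -0.27, 0], "rot": [0, 0, 0]}, {"xyz": [0.3, -0.41, 0], "rot": [0, 0, 0]}]'

```text
t: 23.2
tool_pos: [0.6164, -0.107, 0.1222]
orientation: [-2.846, -1.324, 0.0]
force: [-0.3, 5.2, 6.9]
opening: 0.0218
```

```bash
python3 fr.py -326; python3 - <<'E'
from h import *
for n in('scene','side'):
  im=read_camera(n); cv2.imwrite(f'pics/{n}16.png',im[:,:,::-1])
crop('pics/scene16.png','pics/a.png',95,150,185,215,8)
crop('pics/side16.png','pics/b.png',370,310,460,390,8)
E
```

```text
23.2 [ 0.6164 -0.107   0.1222] [-0.35  5.22  6.95] [0.62 0.23 0.01] tang drive 4.52 radial out 2.63 0.021805453816881856
```

View pics/a.png

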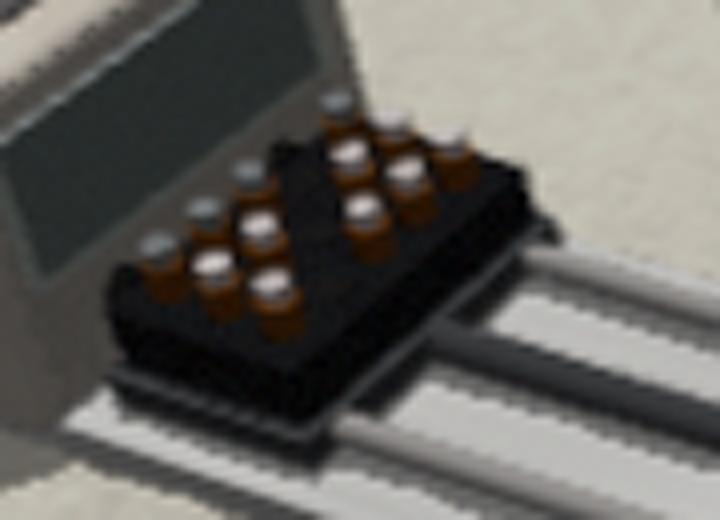

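View pics/b.png

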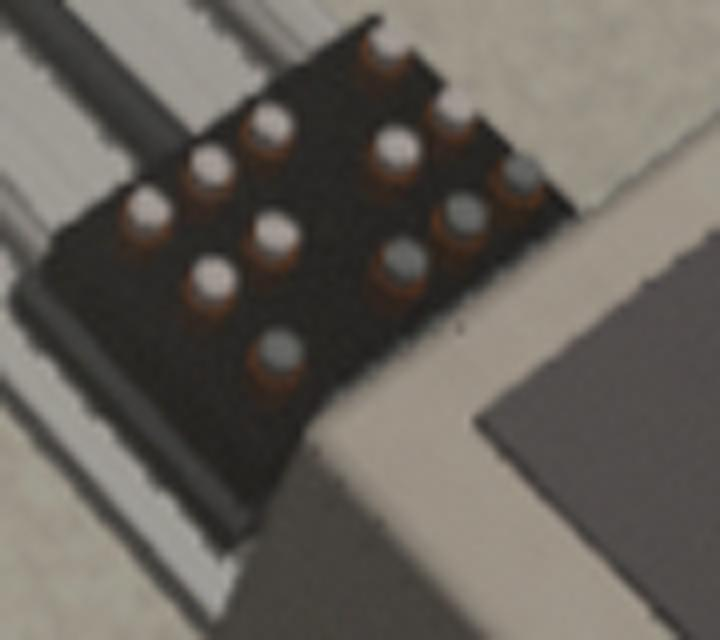

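Call:
carry_out --steps '[{"xyz": [0.09, -0.14, 0], "rot": [0, 0, 0]}, {"xyz": [0.18, -0.29, 0], "rot": [0, 0, 0]}]'

```text
t: 23.5
tool_pos: [0.6183, -0.1098, 0.1222]
orientation: [-2.846, -1.324, 0.0]
force: [0.3, 3.7, 6.8]
opening: 0.0219
```

```bash
python3 fr.py -329
```

```text
23.5 [ 0.6183 -0.1098  0.1222] [0.28 3.67 6.83] [ 0.59  0.17 -0.01] tang drive 3.0 radial out 2.13 0.02185404101312843
```

Call:
carry_out --steps '[{"xyz": [0.08, -0.15, 0], "rot": [0, 0, 0]}, {"xyz": [0.16, -0.3, 0], "rot": [0, 0, 0]}]'

```text
t: 23.7
tool_pos: [0.62, -0.1129, 0.1223]
orientation: [-2.846, -1.324, -0.0]
force: [1.2, 4.0, 7.1]
opening: 0.0218
```

```bash
python3 fr.py -332
```

```text
23.7 [ 0.62   -0.1129  0.1223] [1.22 3.99 7.09] [0.6  0.09 0.04] tang drive 2.95 radial out 2.95 0.021815233548993812
```

Call:
carry_out --steps '[{"xyz": [0.07, -0.15, 0], "rot": [0, 0, 0]}, {"xyz": [0.14, -0.31, 0], "rot": [0, 0, 0]}]'

```text
t: 23.9
tool_pos: [0.6215, -0.1159, 0.1223]
orientation: [-2.846, -1.324, -0.0]
force: [0.7, 4.3, 7.6]
opening: 0.0216
```

```bash
python3 fr.py -335; python3 -c "
from tab import *
e=tab((.6217,-.1179),-336.3,1.5,10,c=(.5625,-.1445),r=.0648)"
```

```text
23.9 [ 0.6215 -0.1159  0.1223] [0.66 4.3  7.56] [0.69 0.05 0.  ] tang drive 3.62 radial out 2.41 0.021595852931668474
[{"xyz": [0.08, -0.21, 0], "rot": [0, 0, 0]}, {"xyz": [0.14, -0.37, 0], "rot": [0, 0, 0]}, {"xyz": [0.2, -0.53, 0], "rot": [0, 0, 0]}, {"xyz": [0.25, -0.69, 0], "rot": [0, 0, 0]}, {"xyz": [0.3, -0.85, 0], "rot": [0, 0, 0]}, {"xyz": [0.35, -1.02, 0], "rot": [0, 0, 0]}, {"xyz": [0.39, -1.18, 0], "rot": [0, 0, 0]}, {"xyz": [0.43, -1.35, 0], "rot": [0, 0, 0]}, {"xyz": [0.46, -1.51, 0], "rot": [0, 0, 0]}, {"xyz": [0.49, -1.68, 0], "rot": [0, 0, 0]}]
end cmd [ 0.6266 -0.1347] phi -351.3
```

Call:
carry_out --steps '[{"xyz": [0.07, -0.17, 0], "rot": [0, 0, 0]}, {"xyz": [0.13, -0.33, 0], "rot": [0, 0, 0]}]'

```text
t: 24.1
tool_pos: [0.6229, -0.1192, 0.1223]
orientation: [-2.846, -1.324, -0.001]
force: [2.2, 3.4, 7.0]
opening: 0.0219
```

```bash
python3 fr.py -338
```

```text
24.1 [ 0.6229 -0.1192  0.1223] [2.2  3.37 6.97] [ 0.66 -0.02 -0.05] tang drive 2.3 radial out 3.31 0.021948766743719372
```

Call:
carry_out --steps '[{"xyz": [0.06, -0.16, 0], "rot": [0, 0, 0]}, {"xyz": [0.11, -0.32, 0], "rot": [0, 0, 0]}]'

```text
t: 24.3
tool_pos: [0.6241, -0.1224, 0.1223]
orientation: [-2.846, -1.324, -0.001]
force: [3.0, 3.3, 6.0]
opening: 0.022
```

```bash
python3 fr.py -341;python3 - <<'E'
from h import *
for n in('scene','side'):
  im=read_camera(n); cv2.imwrite(f'pics/{n}17.png',im[:,:,::-1])
crop('pics/scene17.png','pics/a.png',95,150,185,215,8)
E
```

```text
24.3 [ 0.6241 -0.1224  0.1223] [3.03 3.3  6.02] [ 0.63 -0.14 -0.02] tang drive 2.13 radial out 3.94 0.02196971364543597
```

View pics/a.png

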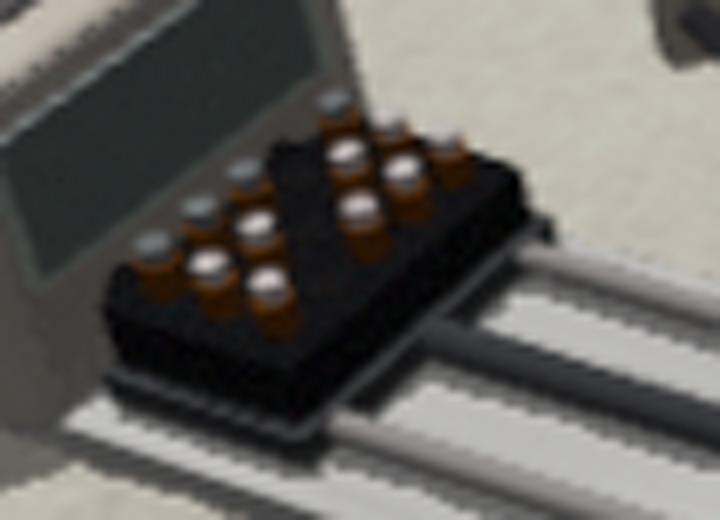

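```bash
python3 -c "
from tab import *
e=tab((.6241,-.1244),-342.3,1.5,10,c=(.5626,-.1445),r=.0652)
e=tab((.6241,-.1244),-357.3,1.5,10,c=(.5626,-.1445),r=.0652)"
```

```text
[{"xyz": [0.11, -0.19, 0], "rot": [0, 0, 0]}, {"xyz": [0.16, -0.36, 0], "rot": [0, 0, 0]}, {"xyz": [0.2, -0.52, 0], "rot": [0, 0, 0]}, {"xyz": [0.23, -0.69, 0], "rot": [0, 0, 0]}, {"xyz": [0.27, -0.86, 0], "rot": [0, 0, 0]}, {"xyz": [0.29, -1.02, 0], "rot": [0, 0, 0]}, {"xyz": [0.32, -1.19, 0], "rot": [0, 0, 0]}, {"xyz": [0.34, -1.36, 0], "rot": [0, 0, 0]}, {"xyz": [0.35, -1.53, 0], "rot": [0, 0, 0]}, {"xyz": [0.36, -1.7, 0], "rot": [0, 0, 0]}]
end cmd [ 0.6277 -0.1414] phi -357.3
[{"xyz": [0.37, -1.87, 0], "rot": [0, 0, 0]}, {"xyz": [0.37, -2.04, 0], "rot": [0, 0, 0]}, {"xyz": [0.37, -2.21, 0], "rot": [0, 0, 0]}, {"xyz": [0.36, -2.39, 0], "rot": [0, 0, 0]}, {"xyz": [0.35, -2.56, 0], "rot": [0, 0, 0]}, {"xyz": [0.33, -2.73, 0], "rot": [0, 0, 0]}, {"xyz": [0.31, -2.89, 0], "rot": [0, 0, 0]}, {"xyz": [0.28, -3.06, 0], "rot": [0, 0, 0]}, {"xyz": [0.25, -3.23, 0], "rot": [0, 0, 0]}, {"xyz": [0.22, -3.4, 0], "rot": [0, 0, 0]}]
end cmd [ 0.6263 -0.1584] phi -372.3
```

Call:
carry_out --steps '[{"xyz": [0.09, -0.18, 0], "rot": [0, 0, 0]}, {"xyz": [0.16, -0.35, 0], "rot": [0, 0, 0]}]'

```text
t: 24.6
tool_pos: [0.6254, -0.126, 0.1222]
orientation: [-2.846, -1.324, -0.0]
force: [0.6, 3.9, 6.3]
opening: 0.0217
```

```bash
python3 fr.py -344
```

```text
24.6 [ 0.6254 -0.126   0.1222] [0.55 3.9  6.29] [0.59 0.12 0.01] tang drive 3.6 radial out 1.61 0.021685736489887697
```

Call:
carry_out --steps '[{"xyz": [0.04, -0.17, 0], "rot": [0, 0, 0]}, {"xyz": [0.08, -0.34, 0], "rot": [0, 0, 0]}]'

```text
t: 24.8
tool_pos: [0.6263, -0.1294, 0.1222]
orientation: [-2.846, -1.324, -0.0]
force: [1.4, 3.8, 7.2]
opening: 0.022
```

```bash
python3 fr.py -347
```

```text
24.8 [ 0.6263 -0.1294  0.1222] [1.36 3.78 7.23] [ 0.63  0.07 -0.01] tang drive 3.38 radial out 2.17 0.022012583471441187
```

Call:
carry_out --steps '[{"xyz": [0.03, -0.17, 0], "rot": [0, 0, 0]}, {"xyz": [0.06, -0.33, 0], "rot": [0, 0, 0]}]'

```text
t: 25.0
tool_pos: [0.6269, -0.1327, 0.1222]
orientation: [-2.846, -1.324, -0.0]
force: [0.7, 5.0, 6.7]
opening: 0.0218
```

```bash
python3 fr.py -350
```

```text
25.0 [ 0.6269 -0.1327  0.1222] [0.71 4.99 6.69] [ 0.61  0.02 -0.02] tang drive 4.79 radial out 1.57 0.021792957561448553
```

Call:
carry_out --steps '[{"xyz": [0.02, -0.17, 0], "rot": [0, 0, 0]}, {"xyz": [0.04, -0.34, 0], "rot": [0, 0, 0]}]'

```text
t: 25.2
tool_pos: [0.6274, -0.1361, 0.1222]
orientation: [-2.846, -1.324, -0.001]
force: [1.6, 3.1, 7.0]
opening: 0.0217
```

```bash
python3 fr.py -353
```

```text
25.2 [ 0.6274 -0.1361  0.1222] [1.6  3.07 7.04] [ 0.61 -0.04  0.01] tang drive 2.85 radial out 1.97 0.021728220536082504
```

Call:
carry_out --steps '[{"xyz": [0.01, -0.17, 0], "rot": [0, 0, 0]}, {"xyz": [0.02, -0.34, 0], "rot": [0, 0, 0]}]'

```text
t: 25.4
tool_pos: [0.6277, -0.1396, 0.1223]
orientation: [-2.846, -1.324, -0.001]
force: [2.3, 2.4, 5.9]
opening: 0.0217
```

```bash
python3 fr.py -356; python3 - <<'E'
from h import *
for n in('scene','side'):
  im=read_camera(n); cv2.imwrite(f'pics/{n}18.png',im[:,:,::-1])
crop('pics/scene18.png','pics/a.png',95,150,185,215,8)
crop('pics/side18.png','pics/b.png',370,310,460,390,8)
E
```

```text
25.4 [ 0.6277 -0.1396  0.1223] [2.34 2.42 5.94] [ 0.6  -0.13  0.01] tang drive 2.25 radial out 2.51 0.021652907018853383
```

View pics/a.png

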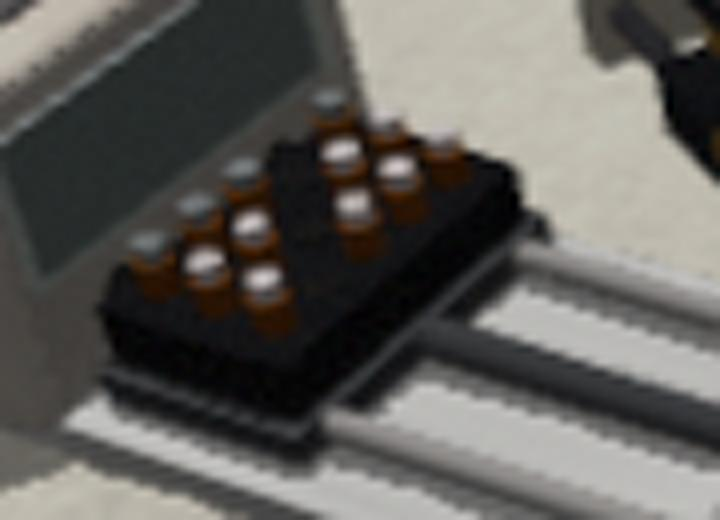

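View pics/b.png

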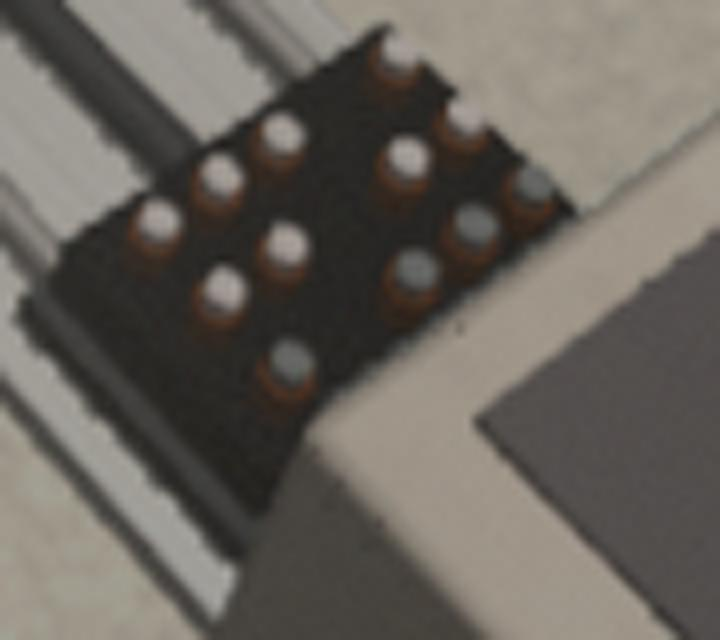

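Call:
carry_out --steps '[{"xyz": [0.0, -0.17, 0], "rot": [0, 0, 0]}, {"xyz": [0.01, -0.34, 0], "rot": [0, 0, 0]}]'

```text
t: 25.7
tool_pos: [0.6278, -0.1429, 0.1223]
orientation: [-2.846, -1.324, -0.001]
force: [2.6, 2.6, 6.0]
opening: 0.0216
```

```bash
python3 fr.py -359
```

```text
25.7 [ 0.6278 -0.1429  0.1223] [2.62 2.55 5.99] [ 0.53 -0.14  0.08] tang drive 2.51 radial out 2.66 0.02160141195698829
```

Call:
carry_out --steps '[{"xyz": [0.01, -0.17, 0], "rot": [0, 0, 0]}, {"xyz": [0.01, -0.34, 0], "rot": [0, 0, 0]}]'

```text
t: 25.9
tool_pos: [0.6278, -0.1464, 0.1222]
orientation: [-2.846, -1.324, -0.001]
force: [1.5, 4.3, 5.4]
opening: 0.0219
```

```bash
python3 fr.py -362
```

```text
25.9 [ 0.6278 -0.1464  0.1222] [1.46 4.31 5.37] [ 0.61 -0.06  0.01] tang drive 4.36 radial out 1.31 0.02189282847392013
```

Call:
carry_out --steps '[{"xyz": [0.0, -0.17, 0], "rot": [0, 0, 0]}, {"xyz": [-0.01, -0.34, 0], "rot": [0, 0, 0]}]'

```text
t: 26.1
tool_pos: [0.6277, -0.1498, 0.1222]
orientation: [-2.846, -1.324, -0.001]
force: [1.3, 2.5, 6.3]
opening: 0.0216
```

```bash
python3 fr.py -365
```

```text
26.1 [ 0.6277 -0.1498  0.1222] [1.28 2.46 6.3 ] [ 0.62 -0.03 -0.01] tang drive 2.56 radial out 1.06 0.021619678619269146
```

Call:
carry_out --steps '[{"xyz": [-0.02, -0.17, 0], "rot": [0, 0, 0]}, {"xyz": [-0.03, -0.34, 0], "rot": [0, 0, 0]}]'

```text
t: 26.3
tool_pos: [0.6273, -0.1532, 0.1222]
orientation: [-2.846, -1.324, -0.0]
force: [1.8, 3.4, 5.7]
opening: 0.0219
```

```bash
python3 fr.py -368; python3 - <<'E'
from h import *
for n in('scene','side'):
  im=read_camera(n); cv2.imwrite(f'pics/{n}19.png',im[:,:,::-1])
crop('pics/scene19.png','pics/a.png',95,150,185,215,8)
crop('pics/side19.png','pics/b.png',370,310,460,390,8)
E
```

```text
26.3 [ 0.6273 -0.1532  0.1222] [1.77 3.41 5.72] [ 0.57 -0.02  0.03] tang drive 3.62 radial out 1.28 0.021851072485112148
```

View pics/a.png

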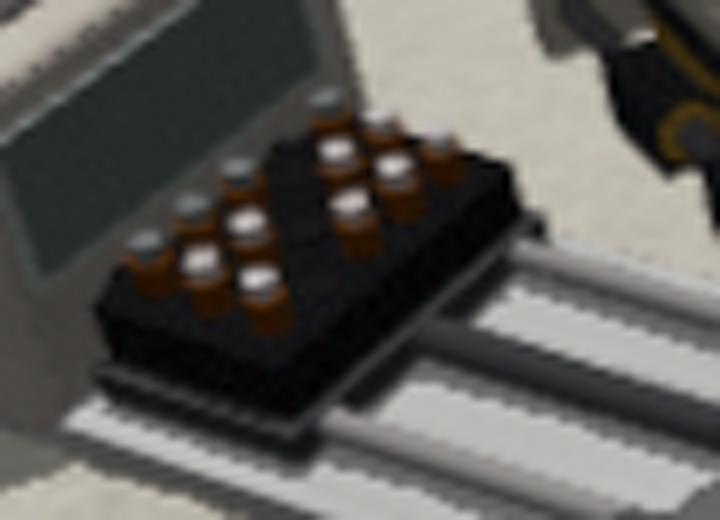

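Call:
carry_out --steps '[{"xyz": [-0.03, -0.17, 0], "rot": [0, 0, 0]}, {"xyz": [-0.06, -0.34, 0], "rot": [0, 0, 0]}]'

```text
t: 26.6
tool_pos: [0.6267, -0.1565, 0.1221]
orientation: [-2.846, -1.324, -0.0]
force: [2.1, 2.8, 5.0]
opening: 0.0211
```

```bash
python3 fr.py -371
```

```text
26.6 [ 0.6267 -0.1565  0.1221] [2.08 2.76 4.99] [ 0.63 -0.12  0.04] tang drive 3.11 radial out 1.51 0.02113650763186791
```

Call:
carry_out --steps '[{"xyz": [-0.04, -0.17, 0], "rot": [0, 0, 0]}, {"xyz": [-0.08, -0.33, 0], "rot": [0, 0, 0]}]'

```text
t: 26.8
tool_pos: [0.626, -0.1599, 0.1221]
orientation: [-2.846, -1.324, -0.001]
force: [2.5, 3.7, 5.8]
opening: 0.0218
```

```bash
python3 fr.py -374
```

```text
26.8 [ 0.626  -0.1599  0.1221] [2.52 3.65 5.83] [ 0.62 -0.11 -0.01] tang drive 4.15 radial out 1.56 0.02180589629411618
```

Call:
carry_out --steps '[{"xyz": [-0.05, -0.16, 0], "rot": [0, 0, 0]}, {"xyz": [-0.1, -0.33, 0], "rot": [0, 0, 0]}]'

```text
t: 27.0
tool_pos: [0.625, -0.1632, 0.1221]
orientation: [-2.846, -1.324, -0.001]
force: [2.1, 2.7, 5.5]
opening: 0.0215
```

```bash
python3 fr.py -377
```

```text
27.0 [ 0.625  -0.1632  0.1221] [2.13 2.68 5.48] [ 0.62 -0.15  0.02] tang drive 3.19 radial out 1.26 0.02145947219834613
```

Call:
carry_out --steps '[{"xyz": [-0.06, -0.16, 0], "rot": [0, 0, 0]}, {"xyz": [-0.12, -0.32, 0], "rot": [0, 0, 0]}]'

```text
t: 27.2
tool_pos: [0.6239, -0.1665, 0.1222]
orientation: [-2.847, -1.324, -0.001]
force: [2.8, 3.4, 5.4]
opening: 0.0215
```

```bash
python3 fr.py -380; python3 - <<'E'
from h import *
for n in('scene','side'):
  im=read_camera(n); cv2.imwrite(f'pics/{n}20.png',im[:,:,::-1])
crop('pics/scene20.png','pics/a.png',95,150,185,215,8)
crop('pics/side20.png','pics/b.png',370,310,460,390,8)
E
```

```text
27.2 [ 0.6239 -0.1665  0.1222] [2.81 3.43 5.36] [ 0.55 -0.2   0.03] tang drive 4.18 radial out 1.47 0.02153216118265699
```

View pics/a.png

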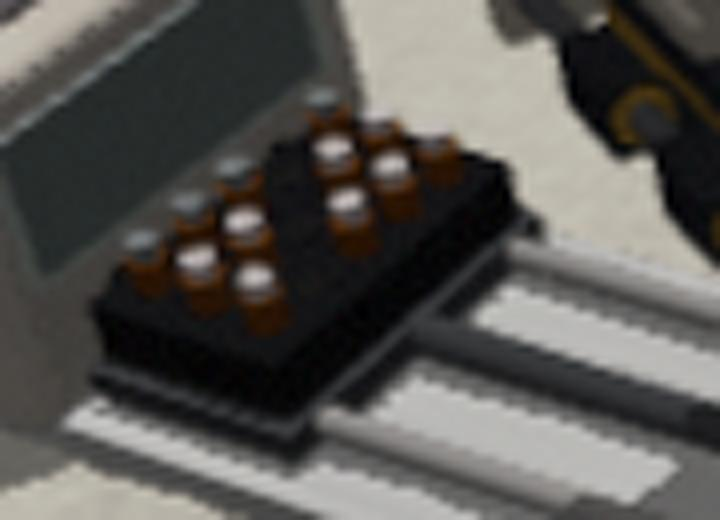

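```bash
python3 -c "
from tab import *
e=tab((.6239,-.1682),-381.3,1.5,10,c=(.5626,-.1445),r=.0652)"
```

```text
[{"xyz": [-0.12, -0.16, 0], "rot": [0, 0, 0]}, {"xyz": [-0.19, -0.31, 0], "rot": [0, 0, 0]}, {"xyz": [-0.26, -0.47, 0], "rot": [0, 0, 0]}, {"xyz": [-0.34, -0.62, 0], "rot": [0, 0, 0]}, {"xyz": [-0.42, -0.77, 0], "rot": [0, 0, 0]}, {"xyz": [-0.5, -0.92, 0], "rot": [0, 0, 0]}, {"xyz": [-0.59, -1.07, 0], "rot": [0, 0, 0]}, {"xyz": [-0.68, -1.21, 0], "rot": [0, 0, 0]}, {"xyz": [-0.78, -1.35, 0], "rot": [0, 0, 0]}, {"xyz": [-0.88, -1.49, 0], "rot": [0, 0, 0]}]
end cmd [ 0.6151 -0.1831] phi -396.3
```

Call:
carry_out --steps '[{"xyz": [-0.07, -0.16, 0], "rot": [0, 0, 0]}, {"xyz": [-0.14, -0.31, 0], "rot": [0, 0, 0]}]'

```text
t: 27.5
tool_pos: [0.6226, -0.1696, 0.1222]
orientation: [-2.847, -1.324, -0.001]
force: [2.4, 1.9, 5.2]
opening: 0.022
```

```bash
python3 fr.py -383
```

```text
27.5 [ 0.6226 -0.1696  0.1222] [2.45 1.85 5.21] [ 0.52 -0.33  0.05] tang drive 2.66 radial out 1.53 0.02197473491380209
```

Call:
carry_out --steps '[{"xyz": [-0.08, -0.16, 0], "rot": [0, 0, 0]}, {"xyz": [-0.16, -0.31, 0], "rot": [0, 0, 0]}]'

```text
t: 27.7
tool_pos: [0.6212, -0.1726, 0.1223]
orientation: [-2.847, -1.324, -0.002]
force: [3.6, 4.7, 5.0]
opening: 0.0217
```

```bash
python3 fr.py -386
```

```text
27.7 [ 0.6212 -0.1726  0.1223] [3.59 4.72 5.01] [ 0.9  -0.63  0.01] tang drive 5.82 radial out 1.15 0.021681716375742576
```

Call:
carry_out --steps '[{"xyz": [-0.05, -0.1, 0], "rot": [0, 0, 0]}, {"xyz": [-0.05, -0.1, 0], "rot": [0, 0, 0]}]'

```text
t: 27.9
tool_pos: [0.6208, -0.1733, 0.1223]
orientation: [-2.846, -1.324, -0.003]
force: [3.8, 3.9, 4.8]
opening: 0.0219
```

```bash
python3 fr.py -387
```

```text
27.9 [ 0.6208 -0.1733  0.1223] [3.79 3.89 4.83] [ 0.91 -0.6   0.03] tang drive 5.19 radial out 1.61 0.021937675369972136
```

Call:
carry_out --steps '[{"xyz": [-0.05, -0.1, 0], "rot": [0, 0, 0]}, {"xyz": [-0.05, -0.1, 0], "rot": [0, 0, 0]}]'

```text
t: 28.1
tool_pos: [0.6205, -0.1739, 0.1223]
orientation: [-2.846, -1.324, -0.003]
force: [4.8, 4.7, 5.1]
opening: 0.0216
```

```bash
python3 fr.py -388
```

```text
28.1 [ 0.6205 -0.1739  0.1223] [4.84 4.71 5.13] [ 1.1  -0.78 -0.01] tang drive 6.43 radial out 2.07 0.02159583020111334
```

Call:
carry_out --steps '[{"xyz": [-0.05, -0.1, 0], "rot": [0, 0, 0]}, {"xyz": [-0.05, -0.1, 0], "rot": [0, 0, 0]}]'

```text
t: 28.3
tool_pos: [0.6201, -0.1747, 0.1223]
orientation: [-2.846, -1.324, -0.004]
force: [5.8, 6.4, 5.3]
opening: 0.0217
```

```bash
python3 fr.py -389
```

```text
28.3 [ 0.6201 -0.1747  0.1223] [5.79 6.38 5.35] [ 1.3  -0.84  0.03] tang drive 8.39 radial out 1.97 0.021727307808856684
```

Call:
carry_out --steps '[{"xyz": [-0.05, -0.1, 0], "rot": [0, 0, 0]}, {"xyz": [-0.05, -0.1, 0], "rot": [0, 0, 0]}]'

```text
t: 28.5
tool_pos: [0.6197, -0.1753, 0.1223]
orientation: [-2.845, -1.325, -0.004]
force: [5.4, 6.9, 5.5]
opening: 0.0217
```

```bash
python3 fr.py -389; python3 - <<'E'
from h import *
for n in('scene','side'):
  im=read_camera(n); cv2.imwrite(f'pics/{n}21.png',im[:,:,::-1])
crop('pics/scene21.png','pics/a.png',95,150,185,215,8)
crop('pics/side21.png','pics/b.png',370,310,460,390,8)
E
```

```text
28.5 [ 0.6197 -0.1753  0.1223] [5.43 6.94 5.51] [ 1.53 -0.94  0.05] tang drive 8.7 radial out 1.38 0.021717655134168314
```

View pics/a.png

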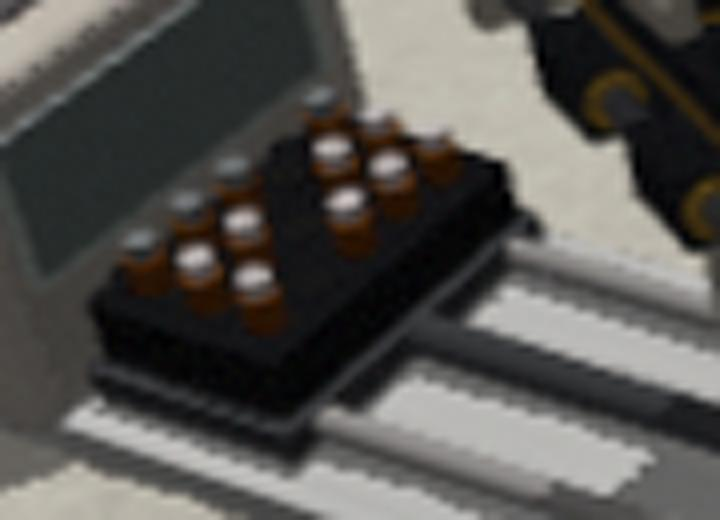

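View pics/b.png

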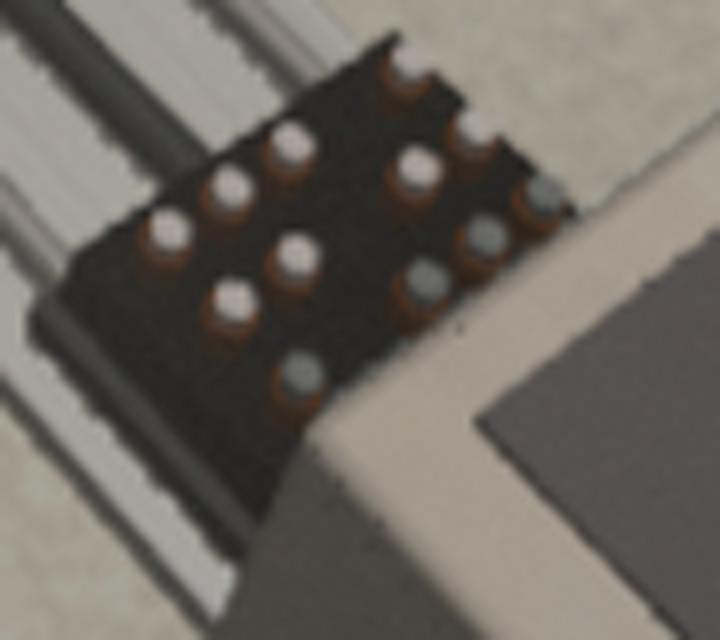

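Call:
carry_out --steps '[{"xyz": [-0.05, -0.1, 0], "rot": [0, 0, 0]}, {"xyz": [-0.05, -0.1, 0], "rot": [0, 0, 0]}]'

```text
t: 28.8
tool_pos: [0.6194, -0.1761, 0.1224]
orientation: [-2.845, -1.325, -0.005]
force: [5.7, 9.0, 5.3]
opening: 0.0219
```

```bash
python3 fr.py -390
```

```text
28.8 [ 0.6194 -0.1761  0.1224] [5.66 9.01 5.34] [ 1.69 -1.07  0.04] tang drive 10.63 radial out 0.39 0.02190514246263804
```

Call:
carry_out --steps '[{"xyz": [-0.05, -0.1, 0], "rot": [0, 0, 0]}, {"xyz": [-0.05, -0.1, 0], "rot": [0, 0, 0]}]'

```text
t: 29.0
tool_pos: [0.619, -0.1768, 0.1223]
orientation: [-2.845, -1.325, -0.005]
force: [6.5, 9.7, 4.4]
opening: 0.0214
```

```bash
python3 fr.py -390
```

```text
29.0 [ 0.619  -0.1768  0.1223] [6.5  9.71 4.36] [ 1.97 -1.12  0.02] tang drive 11.66 radial out 0.77 0.021381105909497808
```

```bash
cat > reg.py <<'E'
from h import *
import sys
def shift(n,a,b,roi):
    A=cv2.imread(f'pics/{n}{a}.png',0).astype(np.float32);B=cv2.imread(f'pics/{n}{b}.png',0).astype(np.float32)
    u0,v0,u1,v1=roi; W=np.eye(2,3,dtype=np.float32)
    _,W=cv2.findTransformECC(A[v0:v1,u0:u1],B[v0:v1,u0:u1],W,cv2.MOTION_TRANSLATION,(3,300,1e-7))
    return W[:,2]
for a,b in zip(sys.argv[1::1],sys.argv[2::1]):
    print(a,b,shift('scene',a,b,(113,160,155,193)),shift('side',a,b,(388,316,436,358)))
E
python3 - <<'E'
from h import *
for n in('scene','side'):
  im=read_camera(n); cv2.imwrite(f'pics/{n}22.png',im[:,:,::-1])
E
python3 reg.py 18 19 20 21 22; python3 fr.py -390
```

```text
18 19 [-0.42357662 -0.09110813] [0.41705036 0.39065427]
19 20 [-0.40599436 -0.14647175] [0.41548908 0.38902187]
20 21 [-0.18913013 -0.06053796] [0.2028959  0.20375966]
21 22 [ 0.00848194 -0.00171419] [ 0.00035889 -0.00076466]
29.1 [ 0.619  -0.1768  0.1224] [6.47 8.58 6.09] [ 1.86 -1.15  0.08] tang drive 10.66 radial out 1.32 0.021415039565227983
```

Call:
carry_out --steps '[{"xyz": [-0.05, -0.1, 0], "rot": [0, 0, 0]}, {"xyz": [-0.1, -0.2, 0], "rot": [0, 0, 0]}, {"xyz": [-0.1, -0.2, 0], "rot": [0, 0, 0]}]'

```text
t: 29.4
tool_pos: [0.6181, -0.1783, 0.1224]
orientation: [-2.844, -1.325, -0.006]
force: [6.6, 11.5, 5.0]
opening: 0.0216
```

```bash
python3 fr.py -391
python3 - <<'E'
from h import *
for n in('scene','side','wrist'):
  im=read_camera(n); cv2.imwrite(f'pics/{n}23.png',im[:,:,::-1])
crop('pics/scene23.png','pics/a.png',160,120,260,220,7)
E
python3 reg.py 21 22 23; python3 fr.py -390
```

```text
29.4 [ 0.6181 -0.1783  0.1224] [ 6.56 11.49  5.01] [ 2.29 -1.3   0.08] tang drive 13.23 radial out -0.29 0.02163190039236658
21 22 [ 0.00848194 -0.00171419] [ 0.00035889 -0.00076466]
22 23 [-0.00557485  0.0002983 ] [ 0.00622278 -0.00155004]
29.55 [ 0.6182 -0.1783  0.1223] [ 7.53 11.16  5.06] [ 2.26 -1.33  0.02] tang drive 13.43 radial out 0.94 0.021732771249598708
```

View pics/wrist23.png

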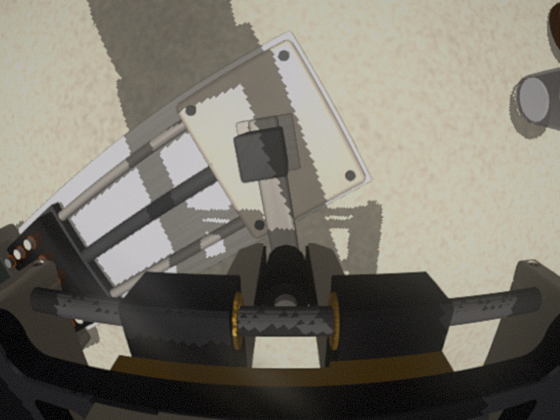

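View pics/a.png

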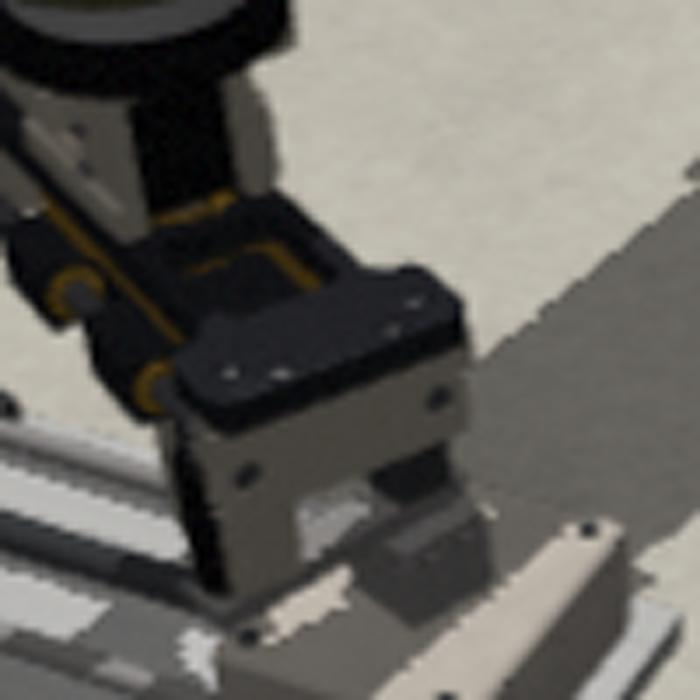

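The rack did not move while the handle force rose from 3 to 13 N, so it is against the stop. I'll ease the pressure off before letting go.

Call:
carry_out --steps '[{"xyz": [0.12, 0.2, 0], "rot": [0, 0, 0]}, {"xyz": [0.22, 0.38, 0], "rot": [0, 0, 0]}, {"xyz": [0.3, 0.55, 0], "rot": [0, 0, 0]}, {"xyz": [0.3, 0.55, 0], "rot": [0, 0, 0]}]'

```text
t: 29.95
tool_pos: [0.62, -0.1752, 0.1222]
orientation: [-2.847, -1.325, -0.001]
force: [3.0, 0.8, 6.1]
opening: 0.022
```

```bash
python3 fr.py -387
```

```text
29.95 [ 0.62   -0.1752  0.1222] [2.99 0.79 6.14] [ 0.41 -0.27  0.01] tang drive 2.06 radial out 2.3 0.022041307217814252
```

Call:
carry_out --steps '[{"xyz": [0, 0, 0], "rot": [0, 0, 0]}, {"xyz": [0, 0, 0], "rot": [0, 0, 0]}, {"xyz": [0, 0, 0], "rot": [0, 0, 0]}, {"xyz": [0, 0, 0], "rot": [0, 0, 0]}, {"xyz": [0, 0, 0], "rot": [0, 0, 0]}, {"xyz": [0, 0, 1], "rot": [0, 0, 0]}, {"xyz": [0, 0, 3], "rot": [0, 0, 0]}, {"xyz": [0, 0, 6], "rot": [0, 0, 0]}, {"xyz": [0, 0, 10], "rot": [0, 0, 0]}, {"xyz": [0, 0, 13], "rot": [0, 0, 0]}]' --grip 0.65

```text
t: 30.95
tool_pos: [0.62, -0.1769, 0.256]
orientation: [2.847, 1.323, 0.003]
force: [0.6, -0.0, -0.5]
opening: 0.0606
```

Call:
carry_out --steps '[{"xyz": [-1, 3, 0], "rot": [0, 0, 0]}, {"xyz": [-2, 7, 0], "rot": [0, 0, 0]}, {"xyz": [-4, 11, 0], "rot": [0, 0, 0]}, {"xyz": [-6, 15, 0], "rot": [0, 0, 0]}, {"xyz": [-8, 18, 0], "rot": [0, 0, 0]}, {"xyz": [-8, 18, 0], "rot": [0, 0, 0]}, {"xyz": [-8, 18, 0], "rot": [0, 0, 0]}]'

```text
t: 31.65
tool_pos: [0.5398, 0.0037, 0.2536]
orientation: [2.847, 1.326, 0.002]
force: [0.6, -0.4, -0.3]
opening: 0.0604
```

```bash
python3 fr.py 0
python3 - <<'E'
from h import *
for n in('scene','side','wrist'):
  im=read_camera(n); cv2.imwrite(f'pics/{n}24.png',im[:,:,::-1])
crop('pics/scene24.png','pics/a.png',60,110,270,250,3)
crop('pics/side24.png','pics/b.png',270,190,470,390,3)
E
python3 reg.py 22 23 24
```

```text
31.65 [0.5398 0.0037 0.2536] [ 0.59 -0.44 -0.28] [-0.05  0.   -0.  ] tang drive -0.44 radial out 0.59 0.060422778847161095
22 23 [-0.00557485  0.0002983 ] [ 0.00622278 -0.00155004]
23 24 [ 0.0213651  -0.00905575] [-0.0077844   0.00869945]
```

View pics/a.png

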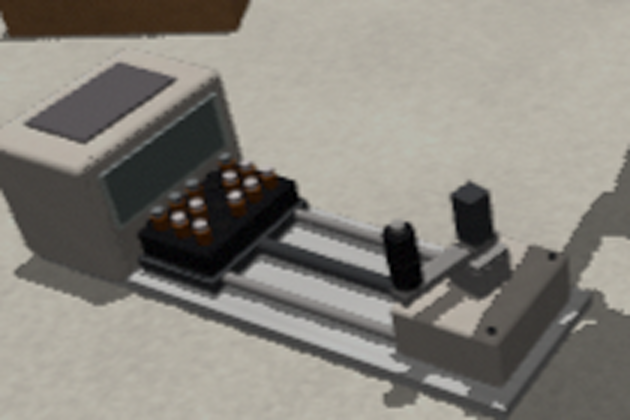

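View pics/b.png

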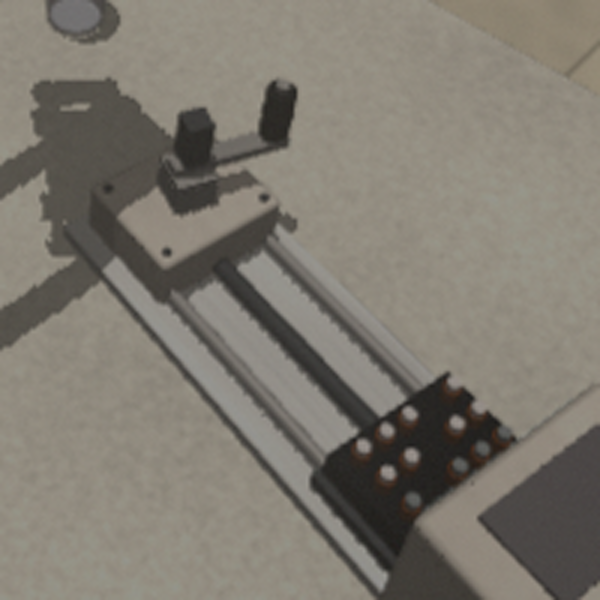

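View pics/scene24.png

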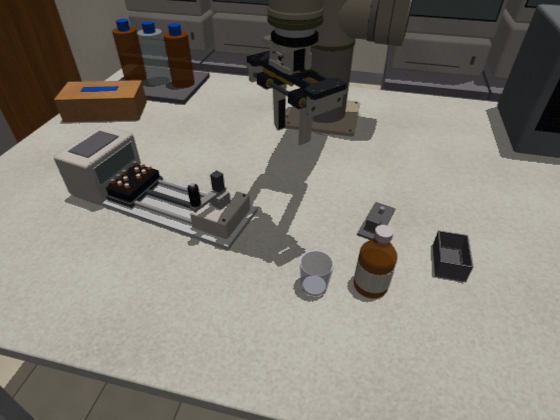

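```bash
python3 -c "
from plant import *
print(close_job())"
```

```text
the job is handed in; nothing more can be done
None
```

The vial rack is fully home against the dock's stops and the crank is left on the shaft. I handed the job in at about 31.8 s; no verdict was reported.

- **Fitting:** I took the crank from its holder by its head. I estimated the square's angle from the wrist picture and turned the crank about 25° to match. It went down with at most about 5 N sideways until it touched the housing lightly, at about 4 N.
- **Winding:** I let go of the head, gripped the handle's sleeve and wound clockwise for just under 3 turns. The tangential force was about 2–5 N. Early in the first turn, before I corrected the circle's centre, the total sideways force reached about 15 N.
- **Stop:** The last part was done in small steps. The force on the handle then rose from about 3 N to 13 N, and image comparison showed no rack movement over the last part of that rise (about 9 to 13 N). I eased off to 2 N and released.

**Last checks:**
- The rack did not spring back after release; the shift was about 0.02 pixel, less than 0.1 mm.
- The crank lies flat on the housing.
- The bottle, beaker and tip box look unmoved in the last picture.
- The gripper is clear of everything, with under 1 N on the tool.

**Disagreements:** While pressing on the stop the tool crept about 6 mm although the rack stood still. I put this down to play and give in the crank, fingers and arm. The stop was also further on than I first estimated from the pictures, about 118 mm of travel rather than 113 mm.

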